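# Hitch the flask-ring arm onto its ball and latch it

### The job

Lift the blue flask-ring arm out of its cradle by its black grip and lower its socket gently onto the steel ball of the grey pedestal, with the bar lying in the pedestal's black fork; keep hold of it until you feel it sit fully home on the ball. Then let go, press the red latch lever all the way down without forcing anything, and come clear, leaving everything else on the bench where it is.

Things in the scene. Friction and masses are not known exactly. Their poses are not given: they have to be found in the camera images.
- coupler: Loose blue flask-ring arm, about 0.43 kg. Origin: centre of its socket, where the ball's centre lies when fully seated. x runs along the bar to the flask ring, z up. Socket: cup 39 mm across, open below, bore 31 mm, rim 3 mm below the origin, roof inside 14 mm above. Bar: 25 mm wide (y), from z = -2 to 14 mm, x = 17 to 137 mm. It starts in a grey cradle, bar underside 36 mm above the bench.
- grip (a point): Grasp centre of the arm, at x = 100, y = 0, z = 40 mm in the arm's frame, axes the same, close to its centre of mass. The black grip is an upright block 22 mm long (x), 14 mm thick (y), from the bar's top (z = 14) to z = 56 mm: pinch it across y from above.
- ring (a point): Centre of the arm's steel flask ring (72 mm across, 8 mm tall) at its underside: x = 172, y = 0, z = 0 mm in the arm's frame.
- latch (a joint): Red latch lever on the arm, rad: 0 = fully raised, 0.60 = fully down on its stop. Stays where it is left. Pushing straight down at x = 60, y = 0 mm (arm frame) works all the way; friction resists with some 5 to 14 N there. Its pawl, hanging to 25 mm below the arm's origin near x = 28 mm while raised, swings under the ball, and jams against it if the socket is not down.
- hinge (a point): Pivot of the latch lever, along the arm's y, at x = 30, y = 0, z = 8 mm in the arm's frame. The red paddle is 24 mm wide (y); raised, its upper face slopes from about x = 39, z = 32 to x = 67, z = 51 mm (arm frame); fully down it is level, x = 51 to 85 mm, top at z = 22 mm.
- pedestal: Grey pedestal fixed to the bench; origin on the bench under its column, z up. It carries a plate 190 x 100 mm (x, y) with the ball at x = -65 and the black fork at x = +56 mm. Its height is NOT tracked and differs each time: plate top 65 to 115 mm, ball centre 105 to 155 mm above the bench, so feel (or see) it. The column holds firm. Over 40 N on it, pressed or knocked, is too much: touch down at 15 mm/s or less.
- ball_axis (a point): Point on the bench straight below the ball's centre (pedestal frame x = -65, y = 0, z = 0 mm), axes as the pedestal's. The steel ball is 28 mm across, on a 13 mm neck, its centre 40 mm above the plate.
- fork_axis (a point): Point on the bench straight below the black fork (pedestal frame x = 56, y = 0, z = 0 mm). The arm's bar comes to lie in it, the arm's x along the pedestal's x. Its floor, 38 mm above the plate, is 16 mm long (x); two flared cheeks about 10 mm high leave some 33 mm (y) for the bar.
- blue_bottle: clear glass reagent bottle with blue cap, 70 mm across, 150 mm tall; origin at its foot
- green_bottle: green glass bottle, 84 mm across, 170 mm tall; origin at its foot
- beaker: clear glass beaker, 60 mm across, 75 mm tall; origin at its foot
- cork_ring: flat cork ring, 70 mm across, 22 mm tall; origin at its foot
- spanner: open-ended steel spanner 150 mm long, lying flat; origin at its underside
- jar: amber jar with white lid, 48 mm across, 55 mm tall; origin at its foot
- spare_ball: loose spare ball stud standing on the bench (28 mm steel ball, 50 mm tall), NOT the one to use; origin at its foot
Things that resemble listed ones, but are neither listed nor needed, are in the scene too. What is meant by the coupler is not yellow, and is the larger of those in its own colour.

How it is judged:
On the way, in this order (a step that is already met when the one before it is completed fails the run):
1. the arm's socket sits on the pedestal's ball (carried by the pedestal) while still held by the grip, latch still up (horizontal distance between coupler and ball_axis below 0.004 m and angle between coupler's own z axis and vertical below 0.06 rad and angle between the x axis of coupler and the x axis of pedestal, either way round below 0.1 rad and x of grip in the frame of pedestal above 0 m and contact force between coupler and pedestal above 1.5 N and contact force between the fingers and coupler above 1 N and distance between the grasp point and grip below 0.03 m and value of joint latch below 0.3 rad), for 0.2 s.
2. the latch lever is pressed all the way down with the arm seated (horizontal distance between coupler and ball_axis below 0.004 m and angle between coupler's own z axis and vertical below 0.06 rad and angle between the x axis of coupler and the x axis of pedestal, either way round below 0.1 rad and x of grip in the frame of pedestal above 0 m and value of joint latch above 0.56 rad), for 0.2 s.
At the end, for the whole second after the job is handed in: The arm rests on the pedestal, socket over the ball (axes within 4 mm), level within 0.06 rad, along the pedestal within 0.1 rad with the ring on the fork's side, latch lever down (joint above 0.56 rad), released and at rest (all of step 2 and contact force between coupler and pedestal above 1.5 N and linear speed of coupler below 0.02 m/s); the robot touches nothing.
It fails at once if the arm pressed or knocked on the pedestal with more than 40 N (contact force between coupler and pedestal above 40 N).
It fails at once if a bystander moved more than 30 mm or tipped (distance of any of blue_bottle, green_bottle, beaker, cork_ring, spanner, jar, spare_ball from where it was at the start of the episode above 0.03 m or angle between any of blue_bottle, green_bottle, beaker, cork_ring, jar, spare_ball's own z axis and vertical above 0.5 rad).
It also fails if it takes over 69 s, if anything falls off the work surface, if the arm or the gripper's body presses on something with over 40 N, if the wrist force passes 120 N, or if a joint passes its speed limit or range.

### The arm

A 7-joint arm with a two-finger parallel gripper is mounted at the origin on the work surface. World frame = base frame: x ahead of the robot, y to its left, z up, the work surface at z = 0. Lengths are in m, angles in rad, forces in N, time in s.
With the tool pointing down it reaches from about 0.425 to 0.825 m from the base axis. Payload 3.6 kg.
Tool frame: the origin (TCP) lies between the finger pads; the fingertips stand 11 mm ahead of it and the grasp point (between the pads) lies 8 mm behind it (env.tip_extent is the z of the fingertips in the tool frame, in m); z points along the fingers, x is the direction in which the jaws open and shut, and the axes are right-handed (so a half turn about z gives the same grasp; the last joint's range is limited). The gripper opens to 85 mm and grips with 20 to 120 N. Pads are 22 mm wide; open, the fingers measure 114 mm over their backs; the gripper's body (76 mm by 85 mm) begins 54 mm behind the grasp point. The pads swing forward as they close: fully open they stand 13 mm farther back than shut.
Start: joints at [1.294, 0.615, -0.013, 1.423, 0.008, 1.103, -0.04], TCP at [0.161, -0.63, 0.242] pointing down, gripper open.
Joint ranges: [-3.12, 3.12], [-0.3, 2.06], [-1.34, 1.32], [0.26, 2.42], [-1.36, 4.5], [0.01, 1.98], [-2.84, 2.84]. Speed limits (rad/s): [2.79, 2.79, 3.14, 3.14, 3.14, 3.14, 3.14].

### API

Orientations are given as a unit quaternion [x, y, z, w].
In Python, from plant import observe, viewer, env gives the robot as it stands.
- The arm moves only by the tool step_arm, never from a script. Its argument "plan" is a list of rows, each an object of numbers: "rx", "ry", "rz": the turn, a rotation vector about the tool's x, y, z in degrees; "dx", "dy", "dz": the shift along the tool's x, y, z in cm; "gripper": the gripper's target within -1 to 1 (fully open at 1, half-way at 0, shut at -1). A call has 1 to 12 rows; each row is the pose to reach, as a shift and turn from the pose commanded when the call began, along the tool's axes at that moment; what a row does not reach only later rows make up. A row lasts 1/10 s, in which the tool goes at most 50 mm and 8.59 degrees, less where a joint would pass 70% of its speed; a pose out of reach is approached as far as the arm can. A call with a gripper value outside its range is refused whole. The fingers move at their own pace and stop on an object; "force" is the grip in N (left out, the last holds). Time passes only in rows, so rows that repeat a pose let the fingers close. It gives the time, the measured TCP pose, the force and the opening at its end, in the units of the state.
- observe(): the state, without advancing time (a new reading comes with each control period).
- viewer.read_camera(name): name is "side" or "top" or "wrist"; returns the picture (480x640x3 uint8, red, green, blue); there is no depth.
- viewer.get_calibration(name): a dict with "fx", "fy", "cx", "cy" (pixels), "origin" and "rotation" of the camera in the world; the wrist camera has in their place "T_tool_cam" (4x4, takes a point from camera to tool coordinates, whose origin is the TCP and whose axes are the tool frame's). Camera axes: x right, y down, z forward; pixel columns grow to the right and rows downward; lengths in m; the calibration is good to about 2 mm. The wrist camera is an equidistant fisheye: a pixel r from the principal point sees the ray r / f radians off the axis. A picture is of the moment at which its call begins: read the wrist's pose just before it. get_calibration takes no time and is no camera call.
- env.close_job(): hands the job in, once; it reports no verdict.
The state is a dict: "t": time; "joint_pos": joint angles; "qd": joint speeds; "effort": joint torques, N m; "eef_pos": TCP position; "tool_rot": TCP orientation; "wrist_force": force on the tool from outside, world axes, zero at the start; "torque": the same for the moment, N m; "grip_width": finger opening in m.
Only numpy, scipy, OpenCV 4.12 (cv2) and the standard library are available. Lean on these libraries where they do the work, as an engineer would, in place of code of your own. Each camera call takes 0.05 s, during which the arm holds its last target. There are 200 camera calls.

## Working session

There is one attempt and no reset: what is moved stays moved. The work goes in short steps, Python scripts to look and compute and a tool call to move; the robot and the scene stay as the last step left them, time stands still between calls to the robot, and variables do not carry over. Pictures are saved under pics/ and viewed, about 8 in all and at most 12, crops included, and the job is handed in when it is done.

Besides the shell and the picture viewer there is one more tool, called after "Emit:" in YAML: its name, and indented under it one key for each argument. step_arm: Moves the arm, as the interface text tells. Its arguments: {"type":"object","properties":{"plan":{"type":"array","items":{"type":"object","properties":{"rx":{"type":"number"},"ry":{"type":"number"},"rz":{"type":"number"},"dx":{"type":"number"},"dy":{"type":"number"},"dz":{"type":"number"},"gripper":{"type":"number"}}}},"force":{"type":"number"}},"required":["plan"]}

```bash
ls; mkdir -p pics; cat > h.py <<'E'
import numpy as np,cv2
from plant import observe,viewer,env
def snap(c,n):
    im=viewer.read_camera(c); cv2.imwrite(f'pics/{n}.png',im[:,:,::-1]); return im
def K(c):
    k=viewer.get_calibration(c); return k,np.array(k['rotation']).reshape(3,3),np.array(k['origin'])
def plane(c,u,v,z):
    k,R,o=K(c); d=R@np.array([(u-k['cx'])/k['fx'],(v-k['cy'])/k['fy'],1]); return o+d*(z-o[2])/d[2]
def proj(c,p):
    k,R,o=K(c); q=R.T@(np.array(p)-o); return np.array([k['cx']+k['fx']*q[0]/q[2],k['cy']+k['fy']*q[1]/q[2]])
E
python3 - <<'E'
from h import *
a=snap('top','top0');b=snap('side','side0')
for c in('top','side','wrist'):print(viewer.get_calibration(c))
print(observe())
E
```

```text
pics
{'fx': 578.6139895424517, 'fy': 578.6139895424517, 'cx': 316.8827978416354, 'cy': 239.11537091480187, 'origin': array([0.36075919, 0.00461926, 1.41523302]), 'rotation': array([-0.69538706,  0.71515229, -0.04747069,  0.0523504 ])}
{'fx': 437.07020308742676, 'fy': 437.07020308742676, 'cx': 316.2729143520292, 'cy': 239.43289873066746, 'origin': array([ 0.49795571, -0.73861015,  0.97596403]), 'rotation': array([ 0.93806384, -0.0097912 ,  0.01180864, -0.34612269])}
{'fx': 371.64829954431775, 'fy': 371.64829954431775, 'cx': 319.99352218936554, 'cy': 240.9125303242996, 'T_tool_cam': array([[ 9.99999730e-01,  6.77584233e-04,  2.84012278e-04,
        -1.59525195e-04],
       [-7.30789596e-04,  9.57180401e-01,  2.89491186e-01,
        -7.52782485e-02],
       [-7.56963227e-05, -2.89491315e-01,  9.57180637e-01,
        -1.31921642e-01],
       [ 0.00000000e+00,  0.00000000e+00,  0.00000000e+00,
         1.00000000e+00]])}
{'t': 0.1, 'joint_pos': array([ 1.29451364,  0.61582486, -0.01260958,  1.42477943,  0.00810606,
        1.10338854, -0.04038159]), 'qd': array([ 1.32569671e-03,  1.13179636e-04, -4.80069180e-04, -5.02965062e-03,
       -8.97015715e-05, -2.40289683e-03, -2.54017798e-04]), 'effort': array([ 1.42147484e-03, -4.70385754e+01,  2.60339202e-01, -1.71572649e+01,
        1.01495278e-02,  5.86434442e-03,  1.47676576e-05]), 'eef_pos': array([ 0.16051474, -0.62917158,  0.24123893]), 'tool_rot': array([ 7.89705772e-01, -6.13484647e-01, -9.39780514e-04, -7.05192122e-04]), 'wrist_force': array([ 0.47201257, -0.01774232,  0.79253984]), 'torque': array([-0.01620323, -0.01793011, -0.00110403]), 'grip_width': 0.08576380913022569}
```

```bash
sed -i "s/np.array(k\['rotation'\]).reshape(3,3)/Ro.from_quat(k['rotation']).as_matrix()/; 1a from scipy.spatial.transform import Rotation as Ro" h.py; head -8 h.py
```

```text
import numpy as np,cv2
from scipy.spatial.transform import Rotation as Ro
from plant import observe,viewer,env
def snap(c,n):
    im=viewer.read_camera(c); cv2.imwrite(f'pics/{n}.png',im[:,:,::-1]); return im
def K(c):
    k=viewer.get_calibration(c); return k,Ro.from_quat(k['rotation']).as_matrix(),np.array(k['origin'])
def plane(c,u,v,z):
```

View pics/top0.png

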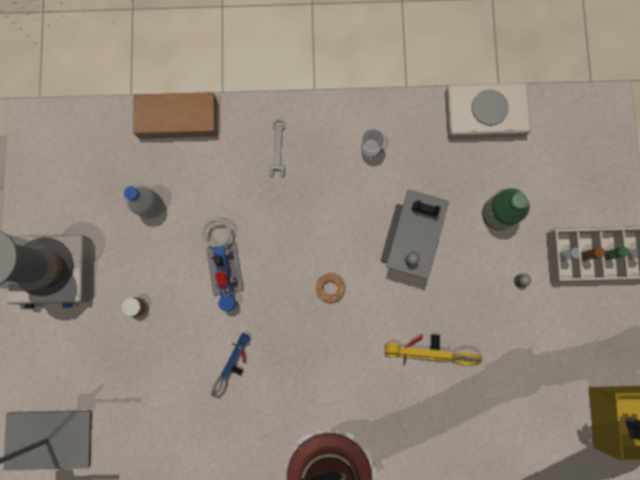

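View pics/side0.png

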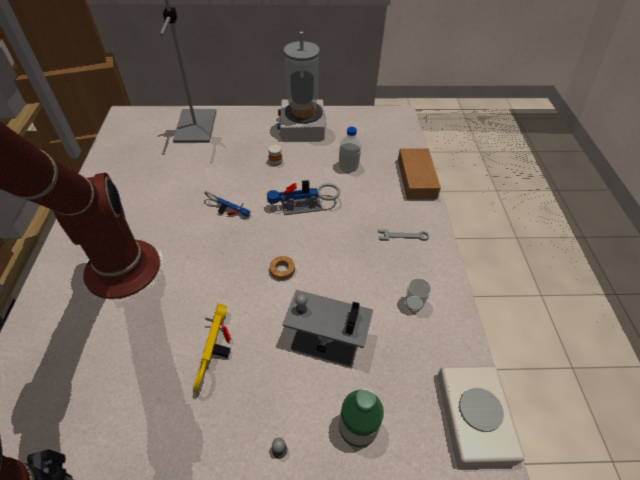

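The top view (and the side view) shows two blue arms and one yellow one.
- **Blue arm in the grey cradle:** about (222,265) in the top view. Socket to ring is about 68 px, roughly 165 mm.
- **Smaller blue arm lying loose:** about (232,365), about 54 px long.
- **Yellow arm:** about (433,353), ruled out by its colour.

The cradled blue arm fits the description because it is the larger one and sits in the cradle. The pedestal has its ball at about (412,258) and its fork at about (427,208). I'll confirm with enlarged crops.

```bash
python3 - <<'E'
import cv2,numpy as np
t=cv2.imread('pics/top0.png');s=cv2.imread('pics/side0.png')
f=lambda im,x,y,w,h,k:cv2.resize(im[y:y+h,x:x+w],None,fx=k,fy=k,interpolation=cv2.INTER_CUBIC)
a=f(t,190,210,80,120,5);b=f(t,370,180,80,120,5)   # each 400x600
cv2.imwrite('pics/crop0.png',np.hstack([a,b]))
E
```

```text
(no output)
```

View pics/crop0.png

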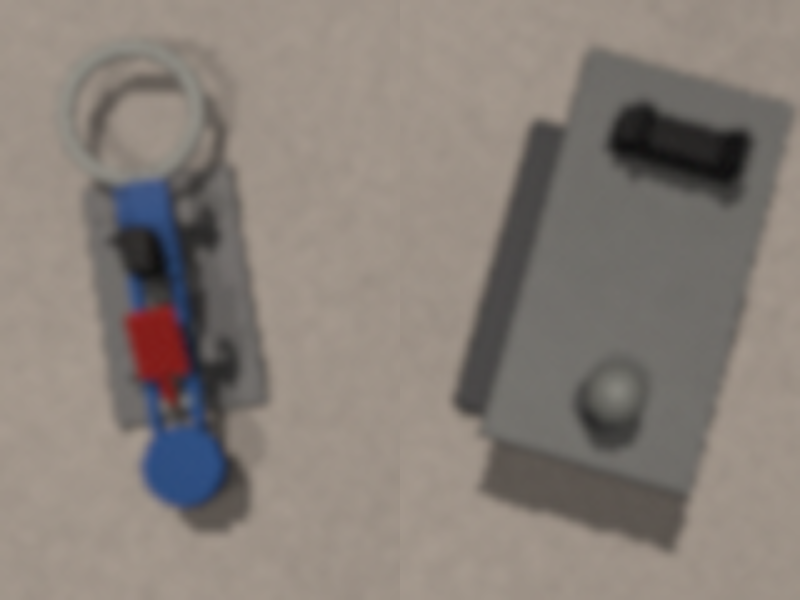

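```bash
cat > est.py <<'E'
from h import *
from scipy.optimize import least_squares
cr=lambda x,y,u0,v0:((x+.5)/5-.5+u0,(y+.5)/5-.5+v0)
ring=plane('top',*cr(132.5,112,190,210),.042);cup=plane('top',*cr(185,466,190,210),.056)
d=ring-cup;yaw=np.arctan2(d[1],d[0]);print('ring',ring,'cup',cup,'len',np.hypot(*d[:2]),'yaw',np.degrees(yaw))
print('blk',plane('top',*cr(144,254,190,210),.038+.05))
g=cup[:2]+.1*np.array([np.cos(yaw),np.sin(yaw)]);print('grip',g, 'proj ring side',proj('side',ring),'cup',proj('side',cup))
obs=[('top',cr(215,390,370,180),(-.065,0,.04)),('top',cr(190,47,370,180),(.095,.05,0)),('top',cr(85,430,370,180),(-.095,.05,0)),('top',cr(290,492,370,180),(-.095,-.05,0)),('top',cr(395,105,370,180),(.095,-.05,0)),
('side',(302,299),(-.065,0,.04))]
def model(p,q): 
    c,s=np.cos(p[2]),np.sin(p[2]);return (p[0]+c*q[0]-s*q[1],p[1]+s*q[0]+c*q[1],p[3]+q[2])
f=lambda p:np.concatenate([proj(c,model(p,q))-u for c,u,q in obs])
r=least_squares(f,[.5,-.23,-.25,.09]);print('ped',r.x,np.degrees(r.x[2]));print(r.fun.reshape(-1,2).round(1))
print('ball',model(r.x,(-.065,0,.04)),[proj('side',model(r.x,q)).round(0) for q in [(.095,.05,0),(.095,-.05,0),(-.095,.05,0),(-.095,-.05,0)]])
o=observe();print(Ro.from_quat(o['tool_rot']).as_matrix().round(3))
E
python3 est.py
```

```text
ring [0.5804221  0.25327034 0.042     ] cup [0.40982637 0.2266201  0.056     ] len 0.17266481962641722 yaw 8.878907885419128
blk [0.50655565 0.2398149  0.088     ]
grip [0.50862804 0.24205476] proj ring side [329.72423527 191.68051307] cup [274.044017   194.75631225]
ped [ 0.55591841 -0.22058208 -0.31589374  0.09818223] -18.09937812798522
[[ 0.2  0.4]
 [-0.2 -0.8]
 [-1.1  0.7]
 [ 0.3  0.7]
 [ 0.5 -0.5]
 [ 0.5  0.3]]
ball (np.float64(0.49413466956573654), np.float64(-0.200388779749796), np.float64(0.13818223299219679)) [array([375., 308.]), array([365., 346.]), array([297., 288.]), array([283., 324.])]
[[ 0.247 -0.969 -0.001]
 [-0.969 -0.247  0.002]
 [-0.002  0.    -1.   ]]
```

```bash
cat >> h.py <<'E'
def mv(p,yaw,cmd=None):
    "shift (cm) and turn (deg), in the tool axes, from the measured pose to TCP p, tool z down, tool x at yaw deg"
    o=observe(); P=o['eef_pos']; R=Ro.from_quat(o['tool_rot']); 
    y=np.radians(yaw); T=np.array([[np.cos(y),np.sin(y),0],[np.sin(y),-np.cos(y),0],[0,0,-1]])
    print('t',o['t'],'shift cm',(R.inv().apply(np.array(p)-P)*100).round(2),'rot',(R.inv()*Ro.from_matrix(T)).as_rotvec(degrees=True).round(2),'F',o['wrist_force'].round(2))
E
python3 - <<'E'
from h import *
mv([.49,-.20,.26],-81.1); mv([.47,.24,.26],-81.1)
E
```

```text
t 0.1 shift cm [-33.44 -42.54  -1.8 ] rot [0.01 0.13 5.42] F [ 0.47 -0.02  0.79]
t 0.1 shift cm [-76.57 -51.48  -1.7 ] rot [0.01 0.13 5.42] F [ 0.47 -0.02  0.79]
```

Emit:
step_arm:
  plan:
    - {"dx": -33.4, "dy": -42.5, "dz": -1.8, "rz": 5.4, "gripper": 1}
    - {"dx": -33.4, "dy": -42.5, "dz": -1.8, "rz": 5.4}
    - {"dx": -33.4, "dy": -42.5, "dz": -1.8, "rz": 5.4}
    - {"dx": -33.4, "dy": -42.5, "dz": -1.8, "rz": 5.4}
    - {"dx": -33.4, "dy": -42.5, "dz": -1.8, "rz": 5.4}
    - {"dx": -33.4, "dy": -42.5, "dz": -1.8, "rz": 5.4}
    - {"dx": -33.4, "dy": -42.5, "dz": -1.8, "rz": 5.4}
    - {"dx": -33.4, "dy": -42.5, "dz": -1.8, "rz": 5.4}
    - {"dx": -33.4, "dy": -42.5, "dz": -1.8, "rz": 5.4}
    - {"dx": -33.4, "dy": -42.5, "dz": -1.8, "rz": 5.4}
    - {"dx": -33.4, "dy": -42.5, "dz": -1.8, "rz": 5.4}
    - {"dx": -33.4, "dy": -42.5, "dz": -1.8, "rz": 5.4}

```text
invalid input
```

Emit:
step_arm:
  plan:
    - {"gripper": 1}
    - {"gripper": 1}
    - {"gripper": 1}

```text
invalid input
```

```bash
cat >> h.py <<'E'
def wsnap(n):
    o=observe(); im=snap('wrist',n); np.savez(f'pics/{n}.npz',p=o['eef_pos'],q=o['tool_rot']); print(n,'t',o['t'],o['eef_pos'],o['wrist_force'].round(2),'w',o['grip_width'],'qd',abs(o['qd']).max()); return im
def wproj(n,p):
    s=np.load(f'pics/{n}.npz'); k=viewer.get_calibration('wrist'); T=np.linalg.inv(np.array(k['T_tool_cam']))
    q=T[:3,:3]@Ro.from_quat(s['q']).inv().apply(np.array(p)-s['p'])+T[:3,3]
    r=np.hypot(q[0],q[1]); a=k['fx']*np.arctan2(r,q[2])/r; return np.array([k['cx']+a*q[0],k['cy']+a*q[1]])
E
python3 - <<'E'
from h import *
wsnap('w1'); mv([.47,.24,.26],-81.1)
from est import r,model
for q in [(-.065,0,.04),(.095,.05,0),(.095,-.05,0),(-.095,.05,0),(-.095,-.05,0),(.056,0,.038)]: print(q,wproj('w1',model(r.x,q)))
E
```

```text
w1 t 0.1 [ 0.16051474 -0.62917158  0.24123893] [ 0.47 -0.02  0.79] w 0.08576380913022569 qd 0.005029650615533018
t 0.15 shift cm [-76.58 -51.48  -1.71] rot [0.01 0.12 5.42] F [ 0.67 -0.15  0.22]
ring [0.5804221  0.25327034 0.042     ] cup [0.40982637 0.2266201  0.056     ] len 0.17266481962641722 yaw 8.878907885419128
blk [0.50655565 0.2398149  0.088     ]
grip [0.50862804 0.24205476] proj ring side [329.72423527 191.68051307] cup [274.044017   194.75631225]
ped [ 0.55591841 -0.22058208 -0.31589374  0.09818223] -18.09937812798522
[[ 0.2  0.4]
 [-0.2 -0.8]
 [-1.1  0.7]
 [ 0.3  0.7]
 [ 0.5 -0.5]
 [ 0.5  0.3]]
ball (np.float64(0.49413466956573654), np.float64(-0.200388779749796), np.float64(0.13818223299219679)) [array([375., 308.]), array([365., 346.]), array([297., 288.]), array([283., 324.])]
[[ 0.247 -0.969 -0.001]
 [-0.969 -0.247  0.002]
 [-0.002  0.    -1.   ]]
(-0.065, 0, 0.04) [   4.97297475 -145.19702843]
(0.095, 0.05, 0) [  87.14060822 -222.10168001]
(0.095, -0.05, 0) [ 138.22503961 -224.10889881]
(-0.095, 0.05, 0) [  -8.11754492 -112.29499487]
(-0.095, -0.05, 0) [  30.88628904 -107.5227746 ]
(0.056, 0, 0.038) [  75.75130406 -220.9099005 ]
```

View pics/w1.png

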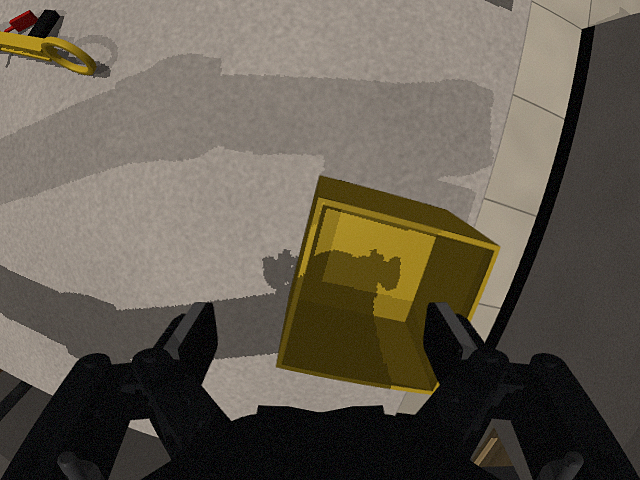

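The moves were refused, so this picture still shows the start pose: a yellow bin between the fingers. I'll send rows with every field filled in.

Emit:
step_arm:
  plan:
    - {"dx": -33.4, "dy": -42.5, "dz": -1.8, "rx": 0, "ry": 0, "rz": 5.4, "gripper": 1}
    - {"dx": -33.4, "dy": -42.5, "dz": -1.8, "rx": 0, "ry": 0, "rz": 5.4, "gripper": 1}
    - {"dx": -33.4, "dy": -42.5, "dz": -1.8, "rx": 0, "ry": 0, "rz": 5.4, "gripper": 1}
    - {"dx": -33.4, "dy": -42.5, "dz": -1.8, "rx": 0, "ry": 0, "rz": 5.4, "gripper": 1}
    - {"dx": -33.4, "dy": -42.5, "dz": -1.8, "rx": 0, "ry": 0, "rz": 5.4, "gripper": 1}
    - {"dx": -33.4, "dy": -42.5, "dz": -1.8, "rx": 0, "ry": 0, "rz": 5.4, "gripper": 1}
    - {"dx": -33.4, "dy": -42.5, "dz": -1.8, "rx": 0, "ry": 0, "rz": 5.4, "gripper": 1}
    - {"dx": -33.4, "dy": -42.5, "dz": -1.8, "rx": 0, "ry": 0, "rz": 5.4, "gripper": 1}
    - {"dx": -33.4, "dy": -42.5, "dz": -1.8, "rx": 0, "ry": 0, "rz": 5.4, "gripper": 1}
    - {"dx": -33.4, "dy": -42.5, "dz": -1.8, "rx": 0, "ry": 0, "rz": 5.4, "gripper": 1}
    - {"dx": -33.4, "dy": -42.5, "dz": -1.8, "rx": 0, "ry": 0, "rz": 5.4, "gripper": 1}
    - {"dx": -33.4, "dy": -42.5, "dz": -1.8, "rx": 0, "ry": 0, "rz": 5.4, "gripper": 1}

```text
t: 1.35
eef_pos: [0.4942, -0.1933, 0.2603]
tool_rot: [0.764, -0.645, -0.0, -0.003]
wrist_force: [-0.0, -0.1, 0.1]
grip_width: 0.0856
```

Emit:
step_arm:
  plan:
    - {"dx": 0, "dy": 0, "dz": 0, "rx": 0, "ry": 0, "rz": 0, "gripper": 1}
    - {"dx": 0, "dy": 0, "dz": 0, "rx": 0, "ry": 0, "rz": 0, "gripper": 1}
    - {"dx": 0, "dy": 0, "dz": 0, "rx": 0, "ry": 0, "rz": 0, "gripper": 1}

```text
t: 1.65
eef_pos: [0.4888, -0.2028, 0.2602]
tool_rot: [0.759, -0.651, -0.0, 0.001]
wrist_force: [0.5, 0.2, -0.6]
grip_width: 0.0854
```

```bash
sed -i '/^o=observe/d' est.py; python3 - <<'E'
from h import *
wsnap('w2'); mv([.47,.24,.26],-81.1)
from est import r,model
for q in [(-.065,0,.04),(.095,.05,0),(.095,-.05,0),(-.095,.05,0),(-.095,-.05,0),(.056,0,.038)]: print(q,wproj('w2',model(r.x,q)))
E
```

```text
w2 t 1.65 [ 0.4888361  -0.20280073  0.2601771 ] [ 0.45  0.2  -0.59] w 0.08536897546763933 qd 0.006828199133001599
t 1.7 shift cm [-44.04  -4.85   0.  ] rot [ 0.04 -0.02 -0.16] F [-0.5   0.86  0.74]
ring [0.5804221  0.25327034 0.042     ] cup [0.40982637 0.2266201  0.056     ] len 0.17266481962641722 yaw 8.878907885419128
blk [0.50655565 0.2398149  0.088     ]
grip [0.50862804 0.24205476] proj ring side [329.72423527 191.68051307] cup [274.044017   194.75631225]
ped [ 0.55591841 -0.22058208 -0.31589374  0.09818223] -18.09937812798522
[[ 0.2  0.4]
 [-0.2 -0.8]
 [-1.1  0.7]
 [ 0.3  0.7]
 [ 0.5 -0.5]
 [ 0.5  0.3]]
ball (np.float64(0.49413466956573654), np.float64(-0.200388779749796), np.float64(0.13818223299219679)) [array([375., 308.]), array([365., 346.]), array([297., 288.]), array([283., 324.])]
(-0.065, 0, 0.04) [318.01556928 231.10694897]
(0.095, 0.05, 0) [353.546771    15.14558981]
(0.095, -0.05, 0) [462.17575906  76.49002669]
(-0.095, 0.05, 0) [247.79811449 223.26809401]
(-0.095, -0.05, 0) [354.66222547 274.45515258]
(0.056, 0, 0.038) [397.96376026  78.71093554]
```

View pics/w2.png

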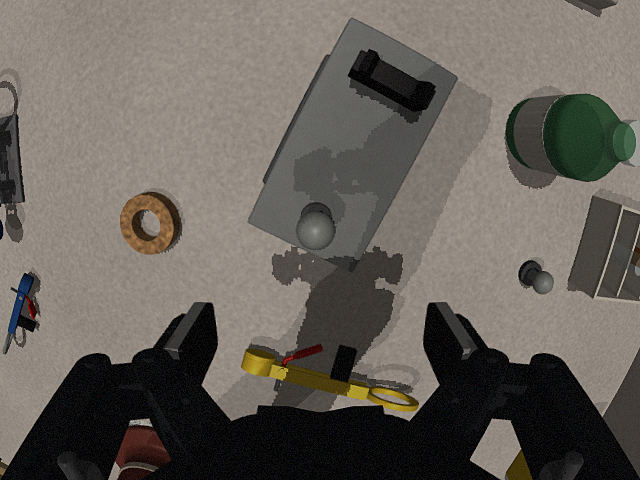

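Wrist view over the pedestal: the ball is at about (316,229). Plate corners are at about (351,17), (458,76), (352,272) and (248,222), and the fork is at (393,80). All of this is within a few pixels of my model. I'll refine the fit and move on to the arm.

```bash
cat > ped.py <<'E'
from h import *
from est import obs,model
im=cv2.imread('pics/w2.png');g=cv2.GaussianBlur(cv2.cvtColor(im,6),(3,3),0)
c=cv2.HoughCircles(g[180:280,260:370],cv2.HOUGH_GRADIENT_ALT,1,20,param1=80,param2=.5,minRadius=15,maxRadius=27)
c=None if c is None else c[0]+[260,180,0]
print('hough',c)
cor=cv2.cornerSubPix(g,np.float32([[351,17],[458,76],[352,271],[248,222]]).reshape(-1,1,2),(5,5),(-1,-1),(3,30,.01)).reshape(-1,2);print(cor)
ball=c[0][:2] if c is not None else (316,229.5)
w=[(cor[0],(.095,.05,0)),(cor[1],(.095,-.05,0)),(cor[2],(-.095,-.05,0)),(cor[3],(-.095,.05,0)),(ball,(-.065,0,.04))]
S=np.array([2.4]*5+[2.4]+[.75]*5)  # mm/px weights
from scipy.optimize import least_squares
f=lambda p:(np.array([proj(a,model(p,q))-u for a,u,q in obs]+[wproj('w2',model(p,q))-u for u,q in w])*S[:,None]).ravel()
r=least_squares(f,[.556,-.22,-.316,.098],loss='soft_l1');P=r.x
if __name__=='__main__':
    print(P,np.degrees(P[2]));print(f(P).reshape(-1,2).round(1).tolist());print('ball',model(P,(-.065,0,.04)))
E
python3 ped.py | tail -12
```

```text
[ 0.3  0.7]
 [ 0.5 -0.5]
 [ 0.5  0.3]]
ball (np.float64(0.49413466956573654), np.float64(-0.200388779749796), np.float64(0.13818223299219679)) [array([375., 308.]), array([365., 346.]), array([297., 288.]), array([283., 324.])]
hough [[314.         232.          19.41114044]]
[[350.77243   16.478523]
 [457.91202   77.48602 ]
 [350.40848  272.51782 ]
 [246.77283  222.12541 ]]
[ 0.55556768 -0.2195208  -0.31851011  0.09674921] -18.249285065940665
[[-1.0, 1.5], [-1.4, -1.3], [-4.2, 2.0], [-1.0, 2.3], [0.1, -0.3], [1.0, 0.5], [1.2, -0.5], [1.9, -0.3], [1.9, 1.1], [-0.1, 0.5], [1.7, -1.0]]
ball (np.float64(0.49383698394891123), np.float64(-0.19916592032224062), np.float64(0.13674921182874156))
```

Emit:
step_arm:
  plan:
    - {"dx": -44.0, "dy": -4.8, "dz": 0, "rx": 0, "ry": 0, "rz": 0, "gripper": 1}
    - {"dx": -44.0, "dy": -4.8, "dz": 0, "rx": 0, "ry": 0, "rz": 0, "gripper": 1}
    - {"dx": -44.0, "dy": -4.8, "dz": 0, "rx": 0, "ry": 0, "rz": 0, "gripper": 1}
    - {"dx": -44.0, "dy": -4.8, "dz": 0, "rx": 0, "ry": 0, "rz": 0, "gripper": 1}
    - {"dx": -44.0, "dy": -4.8, "dz": 0, "rx": 0, "ry": 0, "rz": 0, "gripper": 1}
    - {"dx": -44.0, "dy": -4.8, "dz": 0, "rx": 0, "ry": 0, "rz": 0, "gripper": 1}
    - {"dx": -44.0, "dy": -4.8, "dz": 0, "rx": 0, "ry": 0, "rz": 0, "gripper": 1}
    - {"dx": -44.0, "dy": -4.8, "dz": 0, "rx": 0, "ry": 0, "rz": 0, "gripper": 1}
    - {"dx": -44.0, "dy": -4.8, "dz": 0, "rx": 0, "ry": 0, "rz": 0, "gripper": 1}
    - {"dx": -44.0, "dy": -4.8, "dz": 0, "rx": 0, "ry": 0, "rz": 0, "gripper": 1}
    - {"dx": -44.0, "dy": -4.8, "dz": 0, "rx": 0, "ry": 0, "rz": 0, "gripper": 1}
    - {"dx": -44.0, "dy": -4.8, "dz": 0, "rx": 0, "ry": 0, "rz": 0, "gripper": 1}

```text
t: 2.9
eef_pos: [0.4698, 0.2388, 0.2602]
tool_rot: [0.759, -0.651, 0.0, 0.001]
wrist_force: [0.1, 0.3, 0.3]
grip_width: 0.0853
```

Emit:
step_arm:
  plan:
    - {"dx": 0, "dy": 0, "dz": 0, "rx": 0, "ry": 0, "rz": 0, "gripper": 1}
    - {"dx": 0, "dy": 0, "dz": 0, "rx": 0, "ry": 0, "rz": 0, "gripper": 1}
    - {"dx": 0, "dy": 0, "dz": 0, "rx": 0, "ry": 0, "rz": 0, "gripper": 1}

```text
t: 3.2
eef_pos: [0.4695, 0.2401, 0.2605]
tool_rot: [0.759, -0.651, 0.0, -0.0]
wrist_force: [0.5, 0.2, 0.0]
grip_width: 0.0856
```

```bash
python3 - <<'E'
from h import *
wsnap('w3')
from est import cup,yaw
for q in [(0,0,.018),(.172,0,.008),(.1,0,.056),(.053,0,.042)]:
    c,s=np.cos(yaw),np.sin(yaw); print(q,wproj('w3',(cup[0]+c*q[0],cup[1]+s*q[0],.038+q[2])))
E
```

```text
w3 t 3.2 [0.46946942 0.24009029 0.26048309] [0.48 0.25 0.04] w 0.08556652855761503 qd 0.006374217865823305
ring [0.5804221  0.25327034 0.042     ] cup [0.40982637 0.2266201  0.056     ] len 0.17266481962641722 yaw 8.878907885419128
blk [0.50655565 0.2398149  0.088     ]
grip [0.50862804 0.24205476] proj ring side [329.72423527 191.68051307] cup [274.044017   194.75631225]
ped [ 0.55591841 -0.22058208 -0.31589374  0.09818223] -18.09937812798522
[[ 0.2  0.4]
 [-0.2 -0.8]
 [-1.1  0.7]
 [ 0.3  0.7]
 [ 0.5 -0.5]
 [ 0.5  0.3]]
ball (np.float64(0.49413466956573654), np.float64(-0.200388779749796), np.float64(0.13818223299219679)) [array([375., 308.]), array([365., 346.]), array([297., 288.]), array([283., 324.])]
(0, 0, 0.018) [324.43068295 274.84100436]
(0.172, 0, 0.008) [324.64828526  93.6174009 ]
(0.1, 0, 0.056) [325.32487944 176.75456563]
(0.053, 0, 0.042) [324.94743568 228.61089989]
```

View pics/w3.png

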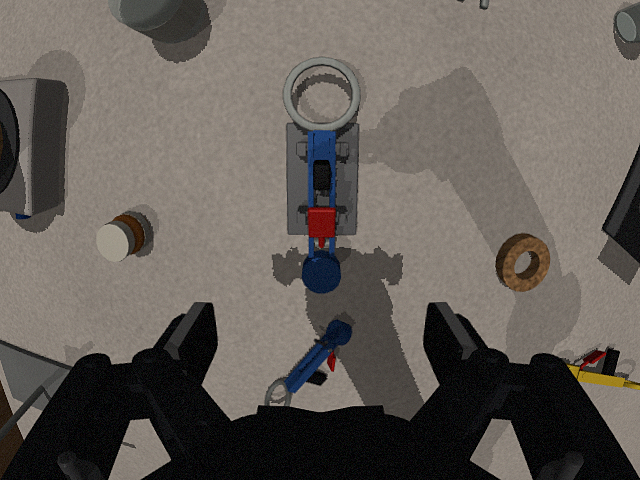

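Wrist view: ring at (321.5,94), socket at (321,272), grip block at (322,176) and paddle at (321,223). Position agrees to about 2–3 mm and yaw agrees. I'll go down onto the grip.

```bash
python3 - <<'E'
from h import *
mv([.5084,.2436,.13],-81.1);mv([.5084,.2436,.072],-81.1)
E
```

```text
t 3.25 shift cm [ 0.28 -3.9  13.05] rot [-0.01 -0.   -0.06] F [-0.24  0.24  0.04]
t 3.25 shift cm [ 0.27 -3.9  18.85] rot [-0.01 -0.   -0.06] F [-0.24  0.24  0.04]
```

Emit:
step_arm:
  plan:
    - {"dx": 0.3, "dy": -3.9, "dz": 4, "rx": 0, "ry": 0, "rz": 0, "gripper": 1}
    - {"dx": 0.3, "dy": -3.9, "dz": 8, "rx": 0, "ry": 0, "rz": 0, "gripper": 1}
    - {"dx": 0.3, "dy": -3.9, "dz": 12, "rx": 0, "ry": 0, "rz": 0, "gripper": 1}
    - {"dx": 0.3, "dy": -3.9, "dz": 14, "rx": 0, "ry": 0, "rz": 0, "gripper": 1}
    - {"dx": 0.3, "dy": -3.9, "dz": 15.5, "rx": 0, "ry": 0, "rz": 0, "gripper": 1}
    - {"dx": 0.3, "dy": -3.9, "dz": 17, "rx": 0, "ry": 0, "rz": 0, "gripper": 1}
    - {"dx": 0.3, "dy": -3.9, "dz": 18.3, "rx": 0, "ry": 0, "rz": 0, "gripper": 1}
    - {"dx": 0.3, "dy": -3.9, "dz": 18.8, "rx": 0, "ry": 0, "rz": 0, "gripper": 1}
    - {"dx": 0.3, "dy": -3.9, "dz": 18.8, "rx": 0, "ry": 0, "rz": 0, "gripper": 1}
    - {"dx": 0.3, "dy": -3.9, "dz": 18.8, "rx": 0, "ry": 0, "rz": 0, "gripper": 1}

```text
t: 4.25
eef_pos: [0.5086, 0.2443, 0.0729]
tool_rot: [0.76, -0.65, 0.0, -0.001]
wrist_force: [-0.0, 0.4, -0.1]
grip_width: 0.0856
```

Emit:
step_arm:
  plan:
    - {"dx": 0, "dy": 0, "dz": 0, "rx": 0, "ry": 0, "rz": 0, "gripper": 0}
    - {"dx": 0, "dy": 0, "dz": 0, "rx": 0, "ry": 0, "rz": 0, "gripper": -0.3}
    - {"dx": 0, "dy": 0, "dz": 0, "rx": 0, "ry": 0, "rz": 0, "gripper": -0.5}
    - {"dx": 0, "dy": 0, "dz": 0, "rx": 0, "ry": 0, "rz": 0, "gripper": -1}
    - {"dx": 0, "dy": 0, "dz": 0, "rx": 0, "ry": 0, "rz": 0, "gripper": -1}
    - {"dx": 0, "dy": 0, "dz": 0, "rx": 0, "ry": 0, "rz": 0, "gripper": -1}
    - {"dx": 0, "dy": 0, "dz": 0, "rx": 0, "ry": 0, "rz": 0, "gripper": -1}
    - {"dx": 0, "dy": 0, "dz": 0, "rx": 0, "ry": 0, "rz": 0, "gripper": -1}
    - {"dx": 0, "dy": 0, "dz": 0, "rx": 0, "ry": 0, "rz": 0, "gripper": -1}
    - {"dx": 0, "dy": 0, "dz": 0, "rx": 0, "ry": 0, "rz": 0, "gripper": -1}
  force: 60

```text
t: 5.25
eef_pos: [0.5083, 0.2443, 0.0725]
tool_rot: [0.76, -0.65, 0.0, -0.0]
wrist_force: [-0.9, 0.9, 2.0]
grip_width: 0.0129
```

Emit:
step_arm:
  plan:
    - {"dx": 0, "dy": 0, "dz": -1, "rx": 0, "ry": 0, "rz": 0, "gripper": -1}
    - {"dx": 0, "dy": 0, "dz": -2.5, "rx": 0, "ry": 0, "rz": 0, "gripper": -1}
    - {"dx": 0, "dy": 0, "dz": -5, "rx": 0, "ry": 0, "rz": 0, "gripper": -1}
    - {"dx": 0, "dy": 0, "dz": -8, "rx": 0, "ry": 0, "rz": 0, "gripper": -1}
    - {"dx": 0, "dy": 0, "dz": -11, "rx": 0, "ry": 0, "rz": 0, "gripper": -1}
    - {"dx": 0, "dy": 0, "dz": -14, "rx": 0, "ry": 0, "rz": 0, "gripper": -1}
    - {"dx": 0, "dy": 0, "dz": -17, "rx": 0, "ry": 0, "rz": 0, "gripper": -1}
    - {"dx": 0, "dy": 0, "dz": -19.2, "rx": 0, "ry": 0, "rz": 0, "gripper": -1}
    - {"dx": 0, "dy": 0, "dz": -20.2, "rx": 0, "ry": 0, "rz": 0, "gripper": -1}
    - {"dx": 0, "dy": 0, "dz": -20.2, "rx": 0, "ry": 0, "rz": 0, "gripper": -1}
    - {"dx": 0, "dy": 0, "dz": -20.2, "rx": 0, "ry": 0, "rz": 0, "gripper": -1}
    - {"dx": 0, "dy": 0, "dz": -20.2, "rx": 0, "ry": 0, "rz": 0, "gripper": -1}

```text
t: 6.45
eef_pos: [0.5072, 0.2435, 0.2725]
tool_rot: [0.76, -0.65, -0.001, 0.002]
wrist_force: [-0.3, -0.1, -4.9]
grip_width: 0.0133
```

```bash
python3 ped.py >/dev/null; python3 - <<'E'
from h import *
wsnap('w4'); o=observe()
s=np.load('pics/w4.npz');R=Ro.from_quat(s['q'])
print('ring nominal px (if grasp at nominal)')
# tool coords: x=-y_c, y=-x_c, z down; grip at TCP z -8mm
tc=lambda q: s['p']+R.apply([-q[1],-(q[0]-.1),-(q[2]-.04)-.008])
for q in [(.172,0,.008),(.1,0,.056),(.137,0,.014)]: print(q,wproj('w4',tc(q)))
E
```

```text
w4 t 6.45 [0.50718867 0.24348934 0.27245255] [-0.26 -0.07 -4.89] w 0.01330603008111439 qd 0.006421494896583221
ring nominal px (if grasp at nominal)
(0.172, 0, 0.008) [320.69110039 139.52509288]
(0.1, 0, 0.056) [320.68616762 358.06157748]
(0.137, 0, 0.014) [320.62810415 224.61512016]
```

View pics/w4.png

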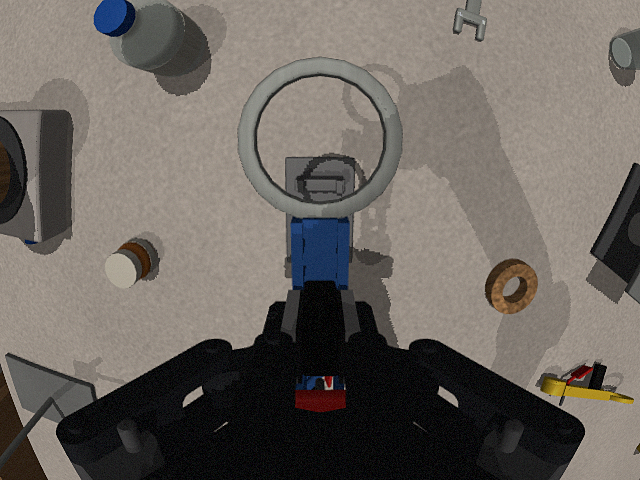

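The arm is held level: ring centre at (320,137) against a predicted (320.7,139.5), so it is about 1 mm farther out along x. Weight felt is about 4.9 N. Next is the carry to above the pedestal.

```bash
python3 - <<'E'
from h import *
mv([.5878,-.2302,.262],-108.25)
E
```

```text
t 6.5 shift cm [48.05 -0.61  1.11] rot [ 0.18 -0.11 27.17] F [ 0.91  0.28 -3.01]
```

Emit:
step_arm:
  plan:
    - {"dx": 2, "dy": 0, "dz": 0, "rx": 0, "ry": 0, "rz": 1, "gripper": -1}
    - {"dx": 6, "dy": 0, "dz": 0, "rx": 0, "ry": 0, "rz": 3, "gripper": -1}
    - {"dx": 10.5, "dy": 0, "dz": 0, "rx": 0, "ry": 0, "rz": 6, "gripper": -1}
    - {"dx": 15, "dy": 0, "dz": 0, "rx": 0, "ry": 0, "rz": 9, "gripper": -1}
    - {"dx": 19.5, "dy": -0.3, "dz": 0, "rx": 0, "ry": 0, "rz": 12, "gripper": -1}
    - {"dx": 24, "dy": -0.3, "dz": 0, "rx": 0, "ry": 0, "rz": 15, "gripper": -1}
    - {"dx": 28.5, "dy": -0.3, "dz": 0, "rx": 0, "ry": 0, "rz": 18, "gripper": -1}
    - {"dx": 33, "dy": -0.6, "dz": 0, "rx": 0, "ry": 0, "rz": 21, "gripper": -1}
    - {"dx": 37.5, "dy": -0.6, "dz": 0, "rx": 0, "ry": 0, "rz": 24, "gripper": -1}
    - {"dx": 42, "dy": -0.6, "dz": 0.5, "rx": 0, "ry": 0, "rz": 26, "gripper": -1}
    - {"dx": 46, "dy": -0.6, "dz": 1.1, "rx": 0, "ry": 0, "rz": 27.1, "gripper": -1}
    - {"dx": 48, "dy": -0.6, "dz": 1.1, "rx": 0, "ry": 0, "rz": 27.1, "gripper": -1}

```text
t: 7.7
eef_pos: [0.5866, -0.2349, 0.2607]
tool_rot: [-0.584, 0.812, 0.0, -0.003]
wrist_force: [-1.1, -0.1, -4.1]
grip_width: 0.0131
```

Emit:
step_arm:
  plan:
    - {"dx": 0, "dy": 0, "dz": 0, "rx": 0, "ry": 0, "rz": 0, "gripper": -1}
    - {"dx": 0, "dy": 0, "dz": 0, "rx": 0, "ry": 0, "rz": 0, "gripper": -1}
    - {"dx": 0, "dy": 0, "dz": 0, "rx": 0, "ry": 0, "rz": 0, "gripper": -1}
    - {"dx": 0, "dy": 0, "dz": 0, "rx": 0, "ry": 0, "rz": 0, "gripper": -1}

```text
t: 8.1
eef_pos: [0.5888, -0.2271, 0.2632]
tool_rot: [-0.588, 0.809, 0.001, 0.0]
wrist_force: [-0.8, -0.3, -3.4]
grip_width: 0.0133
```

```bash
cat > chk.py <<'E'
from h import *
import sys
n=sys.argv[1]
o=observe();t=snap('top','t'+n);s=snap('side','s'+n);wsnap('w'+n)
R=Ro.from_quat(o['tool_rot'])
tc=lambda q: o['eef_pos']+R.apply([-q[1],-(q[0]-.101),-(q[2]-.04)-.008])
from ped import P,model
for q in [(0,0,0),(0,0,.018),(.172,0,.004),(.1,0,.04)]: print(q,tc(q),'top',proj('top',tc(q)).round(1),'side',proj('side',tc(q)).round(1),'w',wproj('w'+n,tc(q)).round(1))
print('ball',model(P,(-.065,0,.04)),proj('side',model(P,(-.065,0,.04))))
print('tool z',R.as_matrix()[:,2],'yaw',np.degrees(np.arctan2(*R.as_matrix()[[1,0],0])))
f=lambda im,x,y,w,h,k:cv2.resize(im[y:y+h,x:x+w,::-1],None,fx=k,fy=k,interpolation=cv2.INTER_CUBIC)
cv2.imwrite(f'pics/c{n}.png',np.hstack([f(t,360,160,100,150,4),f(s,265,220,100,150,4)]))
E
python3 chk.py 5 | grep -v '^ \|^\[\['
```

```text
w5 t 8.2 [ 0.58869304 -0.22782628  0.26349416] [-0.17  0.17 -3.35] w 0.012924612297095584 qd 0.008206494424197422
ring [0.5804221  0.25327034 0.042     ] cup [0.40982637 0.2266201  0.056     ] len 0.17266481962641722 yaw 8.878907885419128
blk [0.50655565 0.2398149  0.088     ]
grip [0.50862804 0.24205476] proj ring side [329.72423527 191.68051307] cup [274.044017   194.75631225]
ped [ 0.55591841 -0.22058208 -0.31589374  0.09818223] -18.09937812798522
ball (np.float64(0.49413466956573654), np.float64(-0.200388779749796), np.float64(0.13818223299219679)) [array([375., 308.]), array([365., 346.]), array([297., 288.]), array([283., 324.])]
hough [[314.         232.          19.41114044]]
(0, 0, 0) [ 0.49273747 -0.19583577  0.23129001] top [417.7 253.8] side [301.5 273.3] w [320.3 436.8]
(0, 0, 0.018) [ 0.49273911 -0.19585995  0.24929   ] top [419.1 252.8] side [301.4 268.2] w [320.3 458.1]
(0.172, 0, 0.004) [ 0.65629852 -0.2490567   0.23520358] top [439.4 175.1] side [382.4 292.5] w [320.4 141.3]
(0.1, 0, 0.04) [ 0.58783454 -0.22682878  0.27123973] top [433.9 204.1] side [349.1 273.5] w [320.5 336.1]
ball (np.float64(0.49366011032386575), np.float64(-0.19899161694022782), np.float64(0.13691328626405086)) [302.32877086 299.10048268]
tool z [-9.13280016e-05  1.34335060e-03 -9.99999094e-01] yaw -108.02267791937932
```

View pics/c5.png

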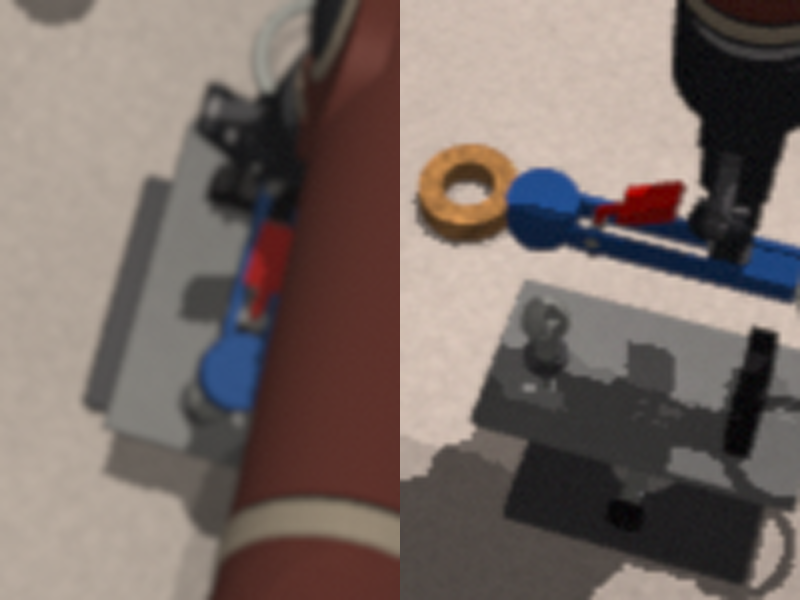

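The cup in the top view is at (419.1,252.4) against a predicted (419.1,252.8), and the side view agrees, so the held arm and the top camera match. I'll use the top-based ball position (0.4943, -0.2003, about 0.138). Next: correct xy and descend most of the way.

```bash
python3 - <<'E'
from h import *
c,s=np.cos(np.radians(-18.15)),np.sin(np.radians(-18.15))
p=np.array([.4943+.101*c,-.2003+.101*s]);print(p)
mv([*p,.2005],-108.15)   # origin ~.168
print(observe()['eef_pos'])
E
```

```text
[ 0.59027467 -0.23176209]
t 8.25 shift cm [ 0.3  -0.27  6.3 ] rot [-0.01  0.02  0.05] F [-0.01 -0.43 -4.67]
[ 0.58863736 -0.22814519  0.26352948]
```

Emit:
step_arm:
  plan:
    - {"dx": 0.3, "dy": -0.27, "dz": 0.5, "rx": 0, "ry": 0, "rz": 0, "gripper": -1}
    - {"dx": 0.3, "dy": -0.27, "dz": 1.5, "rx": 0, "ry": 0, "rz": 0, "gripper": -1}
    - {"dx": 0.3, "dy": -0.27, "dz": 2.5, "rx": 0, "ry": 0, "rz": 0, "gripper": -1}
    - {"dx": 0.3, "dy": -0.27, "dz": 3.5, "rx": 0, "ry": 0, "rz": 0, "gripper": -1}
    - {"dx": 0.3, "dy": -0.27, "dz": 4.5, "rx": 0, "ry": 0, "rz": 0, "gripper": -1}
    - {"dx": 0.3, "dy": -0.27, "dz": 5.3, "rx": 0, "ry": 0, "rz": 0, "gripper": -1}
    - {"dx": 0.3, "dy": -0.27, "dz": 5.8, "rx": 0, "ry": 0, "rz": 0, "gripper": -1}
    - {"dx": 0.3, "dy": -0.27, "dz": 6.0, "rx": 0, "ry": 0, "rz": 0, "gripper": -1}
    - {"dx": 0.3, "dy": -0.27, "dz": 6.0, "rx": 0, "ry": 0, "rz": 0, "gripper": -1}
    - {"dx": 0.3, "dy": -0.27, "dz": 6.0, "rx": 0, "ry": 0, "rz": 0, "gripper": -1}
    - {"dx": 0.3, "dy": -0.27, "dz": 6.0, "rx": 0, "ry": 0, "rz": 0, "gripper": -1}

```text
t: 9.35
eef_pos: [0.5904, -0.233, 0.2039]
tool_rot: [-0.586, 0.81, -0.0, 0.0]
wrist_force: [0.1, 0.3, -4.0]
grip_width: 0.013
```

```bash
python3 - <<'E'
from h import *
mv([.5903,-.2318,.2005],-108.15); o=observe();print(o['eef_pos'],o['torque'])
E
python3 chk.py 6 | grep -A9 '^(0'
```

```text
t 9.35 shift cm [-0.11  0.05  0.34] rot [-0.07  0.   -0.04] F [ 0.13  0.26 -4.01]
[ 0.59043669 -0.23296317  0.20392092] [ 0.01021066 -0.09199881 -0.00363703]
(0, 0, 0) [ 0.4945206  -0.20145159  0.17179424] top [415.7 256.1] side [302.6 291.4] w [321.3 436.8]
(0, 0, 0.018) [ 0.49449874 -0.20144577  0.18979423] top [417.1 255.2] side [302.5 286.7] w [321.4 458.2]
(0.172, 0, 0.004) [ 0.65792417 -0.2551312   0.17601001] top [436.7 181.1] side [379.8 310.4] w [322.1 140.6]
(0.1, 0, 0.04) [ 0.58947693 -0.23264849  0.21191966] top [431.2 208.9] side [348.1 292.5] w [322.2 336. ]
ball (np.float64(0.49365943543202195), np.float64(-0.19899120651896052), np.float64(0.1369137223557232)) [302.32846938 299.10022747]
tool z [ 1.21423587e-03 -3.23338180e-04 -9.99999211e-01] yaw -108.18573560304716
```

View pics/c6.png

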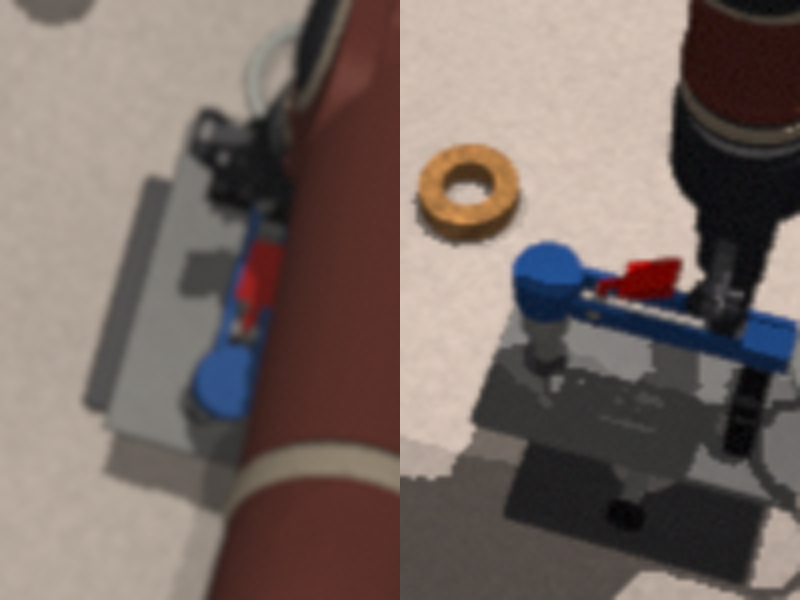

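The cup is at (417.1,254.9) against a predicted (417.1,255.2), and it is aligned above the ball in the side view too. I'll descend slowly at 10 mm/s, feeling for contact.

Emit:
step_arm:
  plan:
    - {"dx": -0.06, "dy": 0, "dz": 0.1, "rx": 0, "ry": 0, "rz": 0, "gripper": -1}
    - {"dx": -0.06, "dy": 0, "dz": 0.2, "rx": 0, "ry": 0, "rz": 0, "gripper": -1}
    - {"dx": -0.06, "dy": 0, "dz": 0.3, "rx": 0, "ry": 0, "rz": 0, "gripper": -1}
    - {"dx": -0.06, "dy": 0, "dz": 0.4, "rx": 0, "ry": 0, "rz": 0, "gripper": -1}
    - {"dx": -0.06, "dy": 0, "dz": 0.5, "rx": 0, "ry": 0, "rz": 0, "gripper": -1}
    - {"dx": -0.06, "dy": 0, "dz": 0.6, "rx": 0, "ry": 0, "rz": 0, "gripper": -1}
    - {"dx": -0.06, "dy": 0, "dz": 0.7, "rx": 0, "ry": 0, "rz": 0, "gripper": -1}
    - {"dx": -0.06, "dy": 0, "dz": 0.8, "rx": 0, "ry": 0, "rz": 0, "gripper": -1}
    - {"dx": -0.06, "dy": 0, "dz": 0.9, "rx": 0, "ry": 0, "rz": 0, "gripper": -1}
    - {"dx": -0.06, "dy": 0, "dz": 1.0, "rx": 0, "ry": 0, "rz": 0, "gripper": -1}
    - {"dx": -0.06, "dy": 0, "dz": 1.1, "rx": 0, "ry": 0, "rz": 0, "gripper": -1}
    - {"dx": -0.06, "dy": 0, "dz": 1.2, "rx": 0, "ry": 0, "rz": 0, "gripper": -1}

```text
t: 10.7
eef_pos: [0.5903, -0.2323, 0.1913]
tool_rot: [-0.586, 0.81, 0.0, 0.0]
wrist_force: [-0.3, -0.1, -3.4]
grip_width: 0.0134
```

Emit:
step_arm:
  plan:
    - {"dx": 0, "dy": 0, "dz": 0.1, "rx": 0, "ry": 0, "rz": 0, "gripper": -1}
    - {"dx": 0, "dy": 0, "dz": 0.2, "rx": 0, "ry": 0, "rz": 0, "gripper": -1}
    - {"dx": 0, "dy": 0, "dz": 0.3, "rx": 0, "ry": 0, "rz": 0, "gripper": -1}
    - {"dx": 0, "dy": 0, "dz": 0.4, "rx": 0, "ry": 0, "rz": 0, "gripper": -1}

```text
t: 11.1
eef_pos: [0.5903, -0.2322, 0.1872]
tool_rot: [-0.587, 0.81, 0.0, 0.0]
wrist_force: [0.3, 0.5, -3.5]
grip_width: 0.0132
```

Emit:
step_arm:
  plan:
    - {"dx": 0, "dy": 0, "dz": 0.1, "rx": 0, "ry": 0, "rz": 0, "gripper": -1}
    - {"dx": 0, "dy": 0, "dz": 0.2, "rx": 0, "ry": 0, "rz": 0, "gripper": -1}
    - {"dx": 0, "dy": 0, "dz": 0.3, "rx": 0, "ry": 0, "rz": 0, "gripper": -1}
    - {"dx": 0, "dy": 0, "dz": 0.3, "rx": 0, "ry": 0, "rz": 0, "gripper": -1}

```text
t: 11.5
eef_pos: [0.5902, -0.2322, 0.1841]
tool_rot: [-0.586, 0.81, 0.0, -0.0]
wrist_force: [-0.2, 0.1, -4.5]
grip_width: 0.013
```

Emit:
step_arm:
  plan:
    - {"dx": 0, "dy": 0, "dz": 0.1, "rx": 0, "ry": 0, "rz": 0, "gripper": -1}
    - {"dx": 0, "dy": 0, "dz": 0.2, "rx": 0, "ry": 0, "rz": 0, "gripper": -1}
    - {"dx": 0, "dy": 0, "dz": 0.2, "rx": 0, "ry": 0, "rz": 0, "gripper": -1}

```text
t: 11.8
eef_pos: [0.5902, -0.2322, 0.1821]
tool_rot: [-0.586, 0.81, 0.0, -0.0]
wrist_force: [-0.2, 0.2, -3.0]
grip_width: 0.0131
```

Emit:
step_arm:
  plan:
    - {"dx": 0, "dy": 0, "dz": 0.1, "rx": 0, "ry": 0, "rz": 0, "gripper": -1}
    - {"dx": 0, "dy": 0, "dz": 0.2, "rx": 0, "ry": 0, "rz": 0, "gripper": -1}
    - {"dx": 0, "dy": 0, "dz": 0.3, "rx": 0, "ry": 0, "rz": 0, "gripper": -1}
    - {"dx": 0, "dy": 0, "dz": 0.3, "rx": 0, "ry": 0, "rz": 0, "gripper": -1}

```text
t: 12.2
eef_pos: [0.5902, -0.2322, 0.1791]
tool_rot: [-0.587, 0.81, 0.0, -0.0]
wrist_force: [0.9, -0.1, -3.2]
grip_width: 0.013
```

Emit:
step_arm:
  plan:
    - {"dx": 0, "dy": 0, "dz": 0.1, "rx": 0, "ry": 0, "rz": 0, "gripper": -1}
    - {"dx": 0, "dy": 0, "dz": 0.2, "rx": 0, "ry": 0, "rz": 0, "gripper": -1}
    - {"dx": 0, "dy": 0, "dz": 0.2, "rx": 0, "ry": 0, "rz": 0, "gripper": -1}

```text
t: 12.5
eef_pos: [0.5902, -0.2323, 0.1771]
tool_rot: [-0.586, 0.81, 0.0, -0.0]
wrist_force: [-0.5, 0.2, -3.3]
grip_width: 0.0135
```

Emit:
step_arm:
  plan:
    - {"dx": 0, "dy": 0, "dz": 0.1, "rx": 0, "ry": 0, "rz": 0, "gripper": -1}
    - {"dx": 0, "dy": 0, "dz": 0.2, "rx": 0, "ry": 0, "rz": 0, "gripper": -1}
    - {"dx": 0, "dy": 0, "dz": 0.2, "rx": 0, "ry": 0, "rz": 0, "gripper": -1}

```text
t: 12.8
eef_pos: [0.5901, -0.2322, 0.1751]
tool_rot: [-0.586, 0.81, 0.0, -0.0]
wrist_force: [-0.4, -0.0, -3.1]
grip_width: 0.0137
```

Emit:
step_arm:
  plan:
    - {"dx": 0, "dy": 0, "dz": 0.05, "rx": 0, "ry": 0, "rz": 0, "gripper": -1}
    - {"dx": 0, "dy": 0, "dz": 0.1, "rx": 0, "ry": 0, "rz": 0, "gripper": -1}
    - {"dx": 0, "dy": 0, "dz": 0.1, "rx": 0, "ry": 0, "rz": 0, "gripper": -1}

```text
t: 13.1
eef_pos: [0.5902, -0.2323, 0.1743]
tool_rot: [-0.586, 0.81, 0.0, -0.0]
wrist_force: [0.0, 0.3, -3.6]
grip_width: 0.0129
```

Emit:
step_arm:
  plan:
    - {"dx": 0, "dy": 0, "dz": 0.05, "rx": 0, "ry": 0, "rz": 0, "gripper": -1}
    - {"dx": 0, "dy": 0, "dz": 0.1, "rx": 0, "ry": 0, "rz": 0, "gripper": -1}
    - {"dx": 0, "dy": 0, "dz": 0.1, "rx": 0, "ry": 0, "rz": 0, "gripper": -1}

```text
t: 13.4
eef_pos: [0.5902, -0.2322, 0.1732]
tool_rot: [-0.586, 0.81, 0.0, -0.0]
wrist_force: [-1.3, 0.1, -4.4]
grip_width: 0.0127
```

Emit:
step_arm:
  plan:
    - {"dx": 0, "dy": 0, "dz": 0.05, "rx": 0, "ry": 0, "rz": 0, "gripper": -1}
    - {"dx": 0, "dy": 0, "dz": 0.1, "rx": 0, "ry": 0, "rz": 0, "gripper": -1}
    - {"dx": 0, "dy": 0, "dz": 0.1, "rx": 0, "ry": 0, "rz": 0, "gripper": -1}

```text
t: 13.7
eef_pos: [0.5901, -0.2321, 0.1722]
tool_rot: [-0.586, 0.81, 0.0, -0.0]
wrist_force: [0.4, 0.4, -4.0]
grip_width: 0.0134
```

Emit:
step_arm:
  plan:
    - {"dx": 0, "dy": 0, "dz": 0.05, "rx": 0, "ry": 0, "rz": 0, "gripper": -1}
    - {"dx": 0, "dy": 0, "dz": 0.1, "rx": 0, "ry": 0, "rz": 0, "gripper": -1}
    - {"dx": 0, "dy": 0, "dz": 0.1, "rx": 0, "ry": 0, "rz": 0, "gripper": -1}

```text
t: 14.0
eef_pos: [0.5901, -0.2321, 0.1712]
tool_rot: [-0.586, 0.81, 0.0, -0.0]
wrist_force: [-0.6, 0.5, -3.8]
grip_width: 0.0133
```

Emit:
step_arm:
  plan:
    - {"dx": 0, "dy": 0, "dz": 0.05, "rx": 0, "ry": 0, "rz": 0, "gripper": -1}
    - {"dx": 0, "dy": 0, "dz": 0.1, "rx": 0, "ry": 0, "rz": 0, "gripper": -1}
    - {"dx": 0, "dy": 0, "dz": 0.1, "rx": 0, "ry": 0, "rz": 0, "gripper": -1}

```text
t: 14.3
eef_pos: [0.5901, -0.2321, 0.1705]
tool_rot: [-0.586, 0.81, 0.0, -0.0]
wrist_force: [-2.2, 1.1, -1.1]
grip_width: 0.0129
```

Emit:
step_arm:
  plan:
    - {"dx": 0, "dy": 0, "dz": 0.04, "rx": 0, "ry": 0, "rz": 0, "gripper": -1}
    - {"dx": 0, "dy": 0, "dz": 0.04, "rx": 0, "ry": 0, "rz": 0, "gripper": -1}
    - {"dx": 0, "dy": 0, "dz": 0.04, "rx": 0, "ry": 0, "rz": 0, "gripper": -1}

```text
t: 14.6
eef_pos: [0.5901, -0.2321, 0.1705]
tool_rot: [-0.586, 0.81, 0.0, 0.0]
wrist_force: [-4.7, 2.8, 2.9]
grip_width: 0.0131
```

```bash
python3 - <<'E'
from h import *
o=observe();print(o['eef_pos'],o['wrist_force'],o['torque'])
E
```

```text
[ 0.59010185 -0.23208346  0.17049414] [-4.70866686  2.83953941  2.93106274] [ 0.48168048  0.85731675 -0.05236659]
```

Contact: z has stopped at 0.1705, with about 7 N upward. There is also about 5 N sideways along the arm's -x, so the socket is slightly too far toward +x. I'll ease it 0.8 mm toward -x (tool +y).

Emit:
step_arm:
  plan:
    - {"dx": 0, "dy": 0.04, "dz": 0, "rx": 0, "ry": 0, "rz": 0, "gripper": -1}
    - {"dx": 0, "dy": 0.08, "dz": 0, "rx": 0, "ry": 0, "rz": 0, "gripper": -1}
    - {"dx": 0, "dy": 0.08, "dz": 0, "rx": 0, "ry": 0, "rz": 0, "gripper": -1}

```text
t: 14.9
eef_pos: [0.59, -0.2321, 0.1705]
tool_rot: [-0.586, 0.81, -0.001, 0.001]
wrist_force: [-2.8, 0.6, 3.9]
grip_width: 0.0128
```

```bash
python3 - <<'E'
from h import *
o=observe();print(o['eef_pos'],o['wrist_force'],o['torque'])
E
```

```text
[ 0.59000953 -0.23206902  0.17046832] [-2.82719258  0.57368737  3.91277411] [ 0.42811961  0.61591804 -0.05406781]
```

Emit:
step_arm:
  plan:
    - {"dx": 0, "dy": 0.04, "dz": 0, "rx": 0, "ry": 0, "rz": 0, "gripper": -1}
    - {"dx": 0, "dy": 0.08, "dz": 0, "rx": 0, "ry": 0, "rz": 0, "gripper": -1}
    - {"dx": 0, "dy": 0.08, "dz": 0, "rx": 0, "ry": 0, "rz": 0, "gripper": -1}

```text
t: 15.2
eef_pos: [0.5899, -0.232, 0.1704]
tool_rot: [-0.587, 0.81, -0.001, 0.001]
wrist_force: [0.4, 0.9, 4.0]
grip_width: 0.013
```

```bash
python3 chk.py 7 | grep -A9 '^(0'; python3 - <<'E'
from h import *
o=observe();print(o['eef_pos'],o['wrist_force'],o['torque'])
c=cv2.imread('pics/s7.png')[230:350,260:400]; w=cv2.imread('pics/t7.png')[190:280,380:450]
cv2.imwrite('pics/d7.png',np.hstack([cv2.resize(c,(600,514),interpolation=2)]))
E
```

```text
(0, 0, 0) [ 0.49406856 -0.20053968  0.13811374] top [412.9 258. ] side [302.5 299.4] w [321.3 436.8]
(0, 0, 0.018) [ 0.49401532 -0.20052532  0.15611366] top [414.2 257.2] side [302.4 295. ] w [321.4 458.2]
(0.172, 0, 0.004) [ 0.65747298 -0.25419142  0.14263984] top [433.4 184.9] side [377.7 318.1] w [322.1 140.9]
(0.1, 0, 0.04) [ 0.5889597  -0.23170249  0.17841944] top [427.9 212.1] side [346.7 300.9] w [322.2 336.1]
ball (np.float64(0.4936600212583563), np.float64(-0.1989909482023823), np.float64(0.13691255640333663)) [302.32873258 299.10040835]
tool z [ 2.95752589e-03 -7.97861300e-04 -9.99995308e-01] yaw -108.17667971891991
[ 0.5899224  -0.23203498  0.17044854] [0.69334309 1.24882216 4.68985306] [ 0.17519872 -0.10779101 -0.00349244]
```

View pics/d7.png

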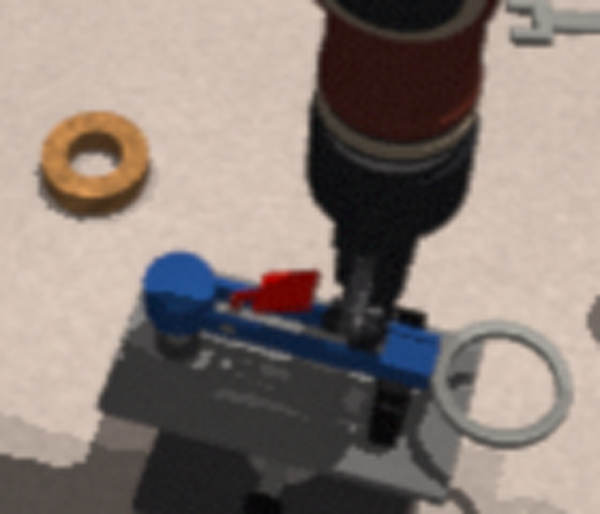

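Side view: the cup covers the ball, the bar lies between the fork's cheeks, and the origin height is 0.138, matching the ball estimate. The sideways load is gone, but the moment suggests the fork carries most of the load. I'll pitch the socket end down a touch to feel the ball.

Emit:
step_arm:
  plan:
    - {"dx": 0, "dy": 0, "dz": 0, "rx": 0.25, "ry": 0, "rz": 0, "gripper": -1}
    - {"dx": 0, "dy": 0, "dz": 0, "rx": 0.5, "ry": 0, "rz": 0, "gripper": -1}
    - {"dx": 0, "dy": 0, "dz": 0, "rx": 0.5, "ry": 0, "rz": 0, "gripper": -1}

```text
t: 15.65
eef_pos: [0.5898, -0.2321, 0.1705]
tool_rot: [-0.586, 0.81, -0.005, 0.003]
wrist_force: [2.9, -0.1, 6.1]
grip_width: 0.0131
```

```bash
cat > f.py <<'E'
from h import *
o=observe();R=Ro.from_quat(o['tool_rot']).as_matrix()
print(o['t'],o['eef_pos'],'F',o['wrist_force'].round(2),'F_tool',(R.T@o['wrist_force']).round(2),'M_tool',(R.T@o['torque']).round(3),'tool z',R[:,2].round(4),'w',o['grip_width'])
E
python3 f.py
```

```text
15.65 [ 0.58976024 -0.23210251  0.17045214] F [ 2.91 -0.07  6.07] F_tool [-0.84 -2.85 -6.04] M_tool [ 0.072 -0.216  0.061] tool z [ 0.011  -0.0035 -0.9999] w 0.013129406899931223
```

Emit:
step_arm:
  plan:
    - {"dx": 0, "dy": 0, "dz": 0, "rx": 0.25, "ry": 0, "rz": 0, "gripper": -1}
    - {"dx": 0, "dy": 0, "dz": 0, "rx": 0.5, "ry": 0, "rz": 0, "gripper": -1}
    - {"dx": 0, "dy": 0, "dz": 0, "rx": 0.5, "ry": 0, "rz": 0, "gripper": -1}

```text
t: 15.95
eef_pos: [0.5897, -0.2321, 0.1704]
tool_rot: [-0.586, 0.81, -0.008, 0.006]
wrist_force: [3.8, -0.0, 4.0]
grip_width: 0.0129
```

```bash
python3 f.py
```

```text
15.95 [ 0.58967171 -0.23206565  0.17044434] F [ 3.78 -0.04  3.97] F_tool [-1.14 -3.68 -3.9 ] M_tool [ 0.203 -0.18   0.094] tool z [ 0.0191 -0.0062 -0.9998] w 0.012944194063151927
```

```bash
cat > blue.py <<'E'
from h import *
import sys
wsnap(sys.argv[1])
for n in ['w4','w5','w6','w7']+sys.argv[1:]:
    im=cv2.imread(f'pics/{n}.png').astype(int)[190:285,270:370]
    b=np.clip((im[...,0]-im[...,2]-15)/60.,0,1)
    col=b[:,35:65].mean(1); row=b[40:70].mean(0); row2=b[75:90].mean(0)
    top=190+40-b[:40,35:65].sum(0).mean()
    v=230; print(n,'top edge %.2f'%top,'width@245 %.2f'%row.sum(),'centre %.2f'%(270+(row*np.arange(100)).sum()/row.sum()),'width@272 %.2f'%row2.sum())
E
python3 blue.py w8
```

```text
w8 t 15.95 [ 0.58967171 -0.23206565  0.17044434] [ 3.78 -0.04  3.97] w 0.012944194063151927 qd 0.004762607293853087
w4 top edge 220.12 width@245 49.11 centre 319.56 width@272 45.63
w5 top edge 219.60 width@245 53.98 centre 319.55 width@272 51.18
w6 top edge 219.47 width@245 55.08 centre 319.65 width@272 52.22
w7 top edge 219.29 width@245 56.04 centre 319.65 width@272 53.72
w8 top edge 220.16 width@245 55.78 centre 319.73 width@272 53.62
```

Emit:
step_arm:
  plan:
    - {"dx": 0, "dy": 0, "dz": 0.01, "rx": -0.4, "ry": 0, "rz": 0, "gripper": -1}
    - {"dx": 0, "dy": 0, "dz": 0.02, "rx": -0.7, "ry": 0, "rz": 0, "gripper": -1}
    - {"dx": 0, "dy": 0, "dz": 0.03, "rx": -0.7, "ry": 0, "rz": 0, "gripper": -1}
    - {"dx": 0, "dy": 0, "dz": 0.03, "rx": -0.7, "ry": 0, "rz": 0, "gripper": -1}
    - {"dx": 0, "dy": 0, "dz": 0.03, "rx": -0.7, "ry": 0, "rz": 0, "gripper": -1}

```text
t: 16.5
eef_pos: [0.5896, -0.232, 0.1704]
tool_rot: [-0.587, 0.81, -0.003, 0.002]
wrist_force: [1.9, -0.3, 6.4]
grip_width: 0.0135
```

```bash
python3 f.py; python3 blue.py w9 | tail -2
```

```text
16.5 [ 0.58957945 -0.2320439   0.17037601] F [ 1.88 -0.29  6.45] F_tool [-0.31 -1.92 -6.43] M_tool [ 0.538 -0.231  0.11 ] tool z [ 0.0073 -0.0024 -1.    ] w 0.01352838326038324
w7 top edge 219.29 width@245 56.04 centre 319.65 width@272 53.72
w9 top edge 219.69 width@245 56.06 centre 319.66 width@272 53.88
```

Emit:
step_arm:
  plan:
    - {"dx": 0, "dy": 0, "dz": 0, "rx": 0.4, "ry": 0, "rz": 0, "gripper": -1}
    - {"dx": 0, "dy": 0, "dz": 0, "rx": 0.8, "ry": 0, "rz": 0, "gripper": -1}
    - {"dx": 0, "dy": 0.04, "dz": 0, "rx": 1.2, "ry": 0, "rz": 0, "gripper": -1}
    - {"dx": 0, "dy": 0.04, "dz": 0, "rx": 1.2, "ry": 0, "rz": 0, "gripper": -1}
    - {"dx": 0, "dy": 0.04, "dz": 0, "rx": 1.2, "ry": 0, "rz": 0, "gripper": -1}

```text
t: 17.05
eef_pos: [0.5893, -0.2321, 0.1704]
tool_rot: [-0.586, 0.81, -0.012, 0.008]
wrist_force: [3.8, -0.7, 7.0]
grip_width: 0.0134
```

```bash
python3 f.py; python3 blue.py w10 | tail -1
```

```text
17.05 [ 0.58928412 -0.23205837  0.17039501] F [ 3.85 -0.69  6.95] F_tool [-0.54 -4.07 -6.84] M_tool [ 0.075 -0.234  0.07 ] tool z [ 0.027  -0.0091 -0.9996] w 0.013381167008877346
w10 top edge 220.71 width@245 55.61 centre 320.00 width@272 53.04
```

Load is now shared between ball and fork (about half each), the tip is not sinking, and there is roughly 10 N on the pedestal. It is seated, so I'll ease off and release.

Emit:
step_arm:
  plan:
    - {"dx": 0, "dy": 0, "dz": -0.02, "rx": -0.4, "ry": 0, "rz": 0, "gripper": -1}
    - {"dx": 0, "dy": -0.04, "dz": -0.04, "rx": -0.8, "ry": 0, "rz": 0, "gripper": -1}
    - {"dx": 0, "dy": -0.04, "dz": -0.04, "rx": -0.8, "ry": 0, "rz": 0, "gripper": -1}
    - {"dx": 0, "dy": -0.04, "dz": -0.04, "rx": -0.8, "ry": 0, "rz": 0, "gripper": -0.6}
    - {"dx": 0, "dy": -0.04, "dz": -0.04, "rx": -0.8, "ry": 0, "rz": 0, "gripper": -0.2}
    - {"dx": 0, "dy": -0.04, "dz": -0.04, "rx": -0.8, "ry": 0, "rz": 0, "gripper": 0.2}
    - {"dx": 0, "dy": -0.04, "dz": -0.04, "rx": -0.8, "ry": 0, "rz": 0, "gripper": 0.2}
    - {"dx": 0, "dy": -0.04, "dz": -0.04, "rx": -0.8, "ry": 0, "rz": 0, "gripper": 0.2}
    - {"dx": 0, "dy": -0.04, "dz": -0.04, "rx": -0.8, "ry": 0, "rz": 0, "gripper": 0.2}

```text
t: 18.0
eef_pos: [0.5886, -0.2318, 0.1699]
tool_rot: [-0.586, 0.81, -0.005, 0.003]
wrist_force: [0.1, 0.1, 0.4]
grip_width: 0.051
```

```bash
python3 f.py; python3 blue.py w11 | tail -1; python3 - <<'E'
from h import *
mv([.5893,-.2321,.25],-108.15)
E
```

```text
18.0 [ 0.58857184 -0.23176021  0.16986311] F [0.11 0.14 0.39] F_tool [-0.17 -0.06 -0.39] M_tool [-0.038 -0.004 -0.019] tool z [ 0.0111 -0.0036 -0.9999] w 0.051013843480687625
w11 top edge 218.78 width@245 56.79 centre 320.23 width@272 54.46
t 18.05 shift cm [ 0.01 -0.17 -8.  ] rot [-0.68 -0.   -0.03] F [-0.03 -0.68  0.08]
```

Emit:
step_arm:
  plan:
    - {"dx": 0, "dy": 0, "dz": -1, "rx": -0.7, "ry": 0, "rz": 0, "gripper": 0.2}
    - {"dx": 0, "dy": 0, "dz": -3, "rx": -0.7, "ry": 0, "rz": 0, "gripper": 0.2}
    - {"dx": 0, "dy": -0.1, "dz": -6, "rx": -0.7, "ry": 0, "rz": 0, "gripper": 0.2}
    - {"dx": 0, "dy": 0, "dz": -8, "rx": -0.7, "ry": 0, "rz": 0, "gripper": -1}
    - {"dx": 0, "dy": 2, "dz": -8, "rx": -0.7, "ry": 0, "rz": 0, "gripper": -1}
    - {"dx": 0, "dy": 3.9, "dz": -8, "rx": -0.7, "ry": 0, "rz": 0, "gripper": -1}
    - {"dx": 0, "dy": 3.9, "dz": -8, "rx": -0.7, "ry": 0, "rz": 0, "gripper": -1}
    - {"dx": 0, "dy": 3.9, "dz": -8, "rx": -0.7, "ry": 0, "rz": 0, "gripper": -1}
    - {"dx": 0, "dy": 3.9, "dz": -8, "rx": -0.7, "ry": 0, "rz": 0, "gripper": -1}
    - {"dx": 0, "dy": 3.9, "dz": -8, "rx": -0.7, "ry": 0, "rz": 0, "gripper": -1}

```text
t: 19.05
eef_pos: [0.5515, -0.2194, 0.2493]
tool_rot: [-0.587, 0.81, -0.0, 0.0]
wrist_force: [0.2, 0.3, -0.0]
grip_width: -0.0001
```

```bash
python3 - <<'E'
from h import *
wsnap('w12');print('tip',env.tip_extent)
c,s=np.cos(np.radians(-18.15)),np.sin(np.radians(-18.15))
A=lambda q:(.4943+c*q[0]-s*q[1],-.2003+s*q[0]+c*q[1],.1372+q[2])
for q in [(0,0,.018),(.172,0,.008),(.1,0,.056),(.067,.012,.051),(.067,-.012,.051),(.039,0,.032),(.137,0,.014)]:print(q,wproj('w12',A(q)).round(1))
a=A((.059,0,0));mv([a[0],a[1],.206],-108.15);mv([a[0],a[1],.17],-108.15)
E
```

```text
w12 t 19.05 [ 0.55150221 -0.2194312   0.24931929] [ 0.2   0.29 -0.04] w -0.00012008835262073928 qd 0.0025126662130864263
tip 0.011
(0, 0, 0.018) [320.7 332.3]
(0.172, 0, 0.008) [320.9  74.5]
(0.1, 0, 0.056) [321.1 200.7]
(0.067, 0.012, 0.051) [299.2 258.1]
(0.067, -0.012, 0.051) [342.7 258.1]
(0.039, 0, 0.032) [320.8 290.2]
(0.137, 0, 0.014) [320.9 129. ]
t 19.1 shift cm [-0.04  0.12  4.33] rot [-0.01  0.   -0.03] F [0.66 0.12 0.58]
t 19.1 shift cm [-0.04  0.12  7.93] rot [-0.01  0.   -0.03] F [0.66 0.12 0.58]
```

View pics/w12.png

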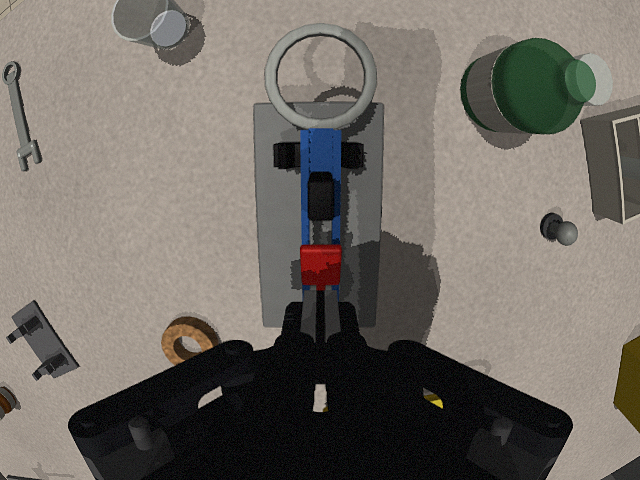

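Wrist view after release: the bar lies centred between the fork cheeks (288–352, 155), the ring is at (320.5,76) against a predicted (320.9,74.5), the grip is at (321,198), and the red paddle at (320,265) is still raised. The arm is seated and aligned. Next: press the lever slowly with the closed fingers.

Emit:
step_arm:
  plan:
    - {"dx": 0, "dy": 0.1, "dz": 1, "rx": 0, "ry": 0, "rz": 0, "gripper": -1}
    - {"dx": 0, "dy": 0.1, "dz": 2, "rx": 0, "ry": 0, "rz": 0, "gripper": -1}
    - {"dx": 0, "dy": 0.1, "dz": 3, "rx": 0, "ry": 0, "rz": 0, "gripper": -1}
    - {"dx": 0, "dy": 0.1, "dz": 3.7, "rx": 0, "ry": 0, "rz": 0, "gripper": -1}
    - {"dx": 0, "dy": 0.1, "dz": 4.1, "rx": 0, "ry": 0, "rz": 0, "gripper": -1}
    - {"dx": 0, "dy": 0.1, "dz": 4.3, "rx": 0, "ry": 0, "rz": 0, "gripper": -1}
    - {"dx": 0, "dy": 0.1, "dz": 4.4, "rx": 0, "ry": 0, "rz": 0, "gripper": -1}
    - {"dx": 0, "dy": 0.1, "dz": 4.5, "rx": 0, "ry": 0, "rz": 0, "gripper": -1}

```text
t: 19.9
eef_pos: [0.5501, -0.2191, 0.2048]
tool_rot: [-0.586, 0.81, -0.0, 0.0]
wrist_force: [0.6, -0.3, -0.5]
grip_width: 0.0
```

Emit:
step_arm:
  plan:
    - {"dx": 0, "dy": 0, "dz": 0.1, "rx": 0, "ry": 0, "rz": 0, "gripper": -1}
    - {"dx": 0, "dy": 0, "dz": 0.2, "rx": 0, "ry": 0, "rz": 0, "gripper": -1}
    - {"dx": 0, "dy": 0, "dz": 0.3, "rx": 0, "ry": 0, "rz": 0, "gripper": -1}
    - {"dx": 0, "dy": 0, "dz": 0.4, "rx": 0, "ry": 0, "rz": 0, "gripper": -1}
    - {"dx": 0, "dy": 0, "dz": 0.5, "rx": 0, "ry": 0, "rz": 0, "gripper": -1}
    - {"dx": 0, "dy": 0, "dz": 0.6, "rx": 0, "ry": 0, "rz": 0, "gripper": -1}

```text
t: 20.5
eef_pos: [0.5498, -0.219, 0.1985]
tool_rot: [-0.586, 0.81, 0.0, 0.0]
wrist_force: [-0.4, 0.2, 0.2]
grip_width: 0.0001
```

Emit:
step_arm:
  plan:
    - {"dx": 0, "dy": 0, "dz": 0.1, "rx": 0, "ry": 0, "rz": 0, "gripper": -1}
    - {"dx": 0, "dy": 0, "dz": 0.2, "rx": 0, "ry": 0, "rz": 0, "gripper": -1}
    - {"dx": 0, "dy": 0, "dz": 0.3, "rx": 0, "ry": 0, "rz": 0, "gripper": -1}
    - {"dx": 0, "dy": 0, "dz": 0.4, "rx": 0, "ry": 0, "rz": 0, "gripper": -1}
    - {"dx": 0, "dy": 0, "dz": 0.5, "rx": 0, "ry": 0, "rz": 0, "gripper": -1}

```text
t: 21.0
eef_pos: [0.5498, -0.219, 0.1935]
tool_rot: [-0.586, 0.81, 0.0, 0.0]
wrist_force: [-0.1, -0.2, 0.9]
grip_width: -0.0002
```

Emit:
step_arm:
  plan:
    - {"dx": 0, "dy": 0, "dz": 0.1, "rx": 0, "ry": 0, "rz": 0, "gripper": -1}
    - {"dx": 0, "dy": 0, "dz": 0.2, "rx": 0, "ry": 0, "rz": 0, "gripper": -1}
    - {"dx": 0, "dy": 0, "dz": 0.3, "rx": 0, "ry": 0, "rz": 0, "gripper": -1}

```text
t: 21.3
eef_pos: [0.5509, -0.2194, 0.1919]
tool_rot: [-0.586, 0.81, -0.001, 0.001]
wrist_force: [0.4, 0.4, 5.9]
grip_width: 0.0002
```

Emit:
step_arm:
  plan:
    - {"dx": 0, "dy": 0, "dz": 0.1, "rx": 0, "ry": 0, "rz": 0, "gripper": -1}
    - {"dx": 0, "dy": 0, "dz": 0.2, "rx": 0, "ry": 0, "rz": 0, "gripper": -1}
    - {"dx": 0, "dy": 0, "dz": 0.3, "rx": 0, "ry": 0, "rz": 0, "gripper": -1}

```text
t: 21.6
eef_pos: [0.5525, -0.2199, 0.1899]
tool_rot: [-0.586, 0.81, -0.003, 0.002]
wrist_force: [2.7, 0.2, 8.3]
grip_width: -0.0003
```

Emit:
step_arm:
  plan:
    - {"dx": 0, "dy": 0, "dz": 0.1, "rx": 0, "ry": 0, "rz": 0, "gripper": -1}
    - {"dx": 0, "dy": 0, "dz": 0.2, "rx": 0, "ry": 0, "rz": 0, "gripper": -1}
    - {"dx": 0, "dy": 0, "dz": 0.3, "rx": 0, "ry": 0, "rz": 0, "gripper": -1}
    - {"dx": 0, "dy": 0, "dz": 0.4, "rx": 0, "ry": 0, "rz": 0, "gripper": -1}
    - {"dx": 0, "dy": 0, "dz": 0.5, "rx": 0, "ry": 0, "rz": 0, "gripper": -1}

```text
t: 22.1
eef_pos: [0.5535, -0.2202, 0.1854]
tool_rot: [-0.586, 0.81, -0.004, 0.003]
wrist_force: [2.6, -0.8, 8.2]
grip_width: -0.0
```

Emit:
step_arm:
  plan:
    - {"dx": 0, "dy": 0, "dz": 0.1, "rx": 0, "ry": 0, "rz": 0, "gripper": -1}
    - {"dx": 0, "dy": 0, "dz": 0.2, "rx": 0, "ry": 0, "rz": 0, "gripper": -1}
    - {"dx": 0, "dy": 0, "dz": 0.3, "rx": 0, "ry": 0, "rz": 0, "gripper": -1}
    - {"dx": 0, "dy": 0, "dz": 0.4, "rx": 0, "ry": 0, "rz": 0, "gripper": -1}

```text
t: 22.5
eef_pos: [0.5541, -0.2204, 0.1816]
tool_rot: [-0.586, 0.81, -0.005, 0.003]
wrist_force: [2.8, -0.6, 8.3]
grip_width: 0.0003
```

Emit:
step_arm:
  plan:
    - {"dx": 0, "dy": 0, "dz": 0.1, "rx": 0, "ry": 0, "rz": 0, "gripper": -1}
    - {"dx": 0, "dy": 0, "dz": 0.2, "rx": 0, "ry": 0, "rz": 0, "gripper": -1}
    - {"dx": 0, "dy": 0, "dz": 0.3, "rx": 0, "ry": 0, "rz": 0, "gripper": -1}
    - {"dx": 0, "dy": 0, "dz": 0.4, "rx": 0, "ry": 0, "rz": 0, "gripper": -1}
    - {"dx": 0, "dy": 0, "dz": 0.5, "rx": 0, "ry": 0, "rz": 0, "gripper": -1}
    - {"dx": 0, "dy": 0, "dz": 0.6, "rx": 0, "ry": 0, "rz": 0, "gripper": -1}

```text
t: 23.1
eef_pos: [0.5552, -0.2208, 0.1761]
tool_rot: [-0.587, 0.81, -0.006, 0.004]
wrist_force: [4.4, -0.9, 7.6]
grip_width: -0.0003
```

Emit:
step_arm:
  plan:
    - {"dx": 0, "dy": 0, "dz": 0.1, "rx": 0, "ry": 0, "rz": 0, "gripper": -1}
    - {"dx": 0, "dy": 0, "dz": 0.2, "rx": 0, "ry": 0, "rz": 0, "gripper": -1}
    - {"dx": 0, "dy": 0, "dz": 0.3, "rx": 0, "ry": 0, "rz": 0, "gripper": -1}

```text
t: 23.4
eef_pos: [0.5556, -0.2209, 0.1732]
tool_rot: [-0.587, 0.81, -0.007, 0.005]
wrist_force: [3.5, -1.6, 8.7]
grip_width: -0.0002
```

Emit:
step_arm:
  plan:
    - {"dx": 0, "dy": 0, "dz": 0.1, "rx": 0, "ry": 0, "rz": 0, "gripper": -1}
    - {"dx": 0, "dy": 0, "dz": 0.2, "rx": 0, "ry": 0, "rz": 0, "gripper": -1}
    - {"dx": 0, "dy": 0, "dz": 0.2, "rx": 0, "ry": 0, "rz": 0, "gripper": -1}

```text
t: 23.7
eef_pos: [0.5558, -0.221, 0.1712]
tool_rot: [-0.587, 0.81, -0.007, 0.005]
wrist_force: [5.3, -1.7, 6.9]
grip_width: -0.0001
```

Still moving smoothly at about 8 N. I'll continue to the stop in small steps.

Emit:
step_arm:
  plan:
    - {"dx": 0, "dy": 0, "dz": 0.1, "rx": 0, "ry": 0, "rz": 0, "gripper": -1}
    - {"dx": 0, "dy": 0, "dz": 0.15, "rx": 0, "ry": 0, "rz": 0, "gripper": -1}
    - {"dx": 0, "dy": 0, "dz": 0.15, "rx": 0, "ry": 0, "rz": 0, "gripper": -1}

```text
t: 24.0
eef_pos: [0.5562, -0.2211, 0.1699]
tool_rot: [-0.587, 0.81, -0.007, 0.005]
wrist_force: [5.6, -2.2, 7.1]
grip_width: 0.0
```

Emit:
step_arm:
  plan:
    - {"dx": 0, "dy": 0, "dz": 0.05, "rx": 0, "ry": 0, "rz": 0, "gripper": -1}
    - {"dx": 0, "dy": 0, "dz": 0.1, "rx": 0, "ry": 0, "rz": 0, "gripper": -1}
    - {"dx": 0, "dy": 0, "dz": 0.1, "rx": 0, "ry": 0, "rz": 0, "gripper": -1}

```text
t: 24.3
eef_pos: [0.5564, -0.2212, 0.1692]
tool_rot: [-0.587, 0.81, -0.007, 0.005]
wrist_force: [6.0, -1.7, 9.0]
grip_width: -0.0002
```

Emit:
step_arm:
  plan:
    - {"dx": 0, "dy": 0, "dz": 0.05, "rx": 0, "ry": 0, "rz": 0, "gripper": -1}
    - {"dx": 0, "dy": 0, "dz": 0.1, "rx": 0, "ry": 0, "rz": 0, "gripper": -1}
    - {"dx": 0, "dy": 0, "dz": 0.1, "rx": 0, "ry": 0, "rz": 0, "gripper": -1}

```text
t: 24.6
eef_pos: [0.5566, -0.2213, 0.1687]
tool_rot: [-0.586, 0.81, -0.008, 0.005]
wrist_force: [5.0, -1.7, 10.6]
grip_width: -0.0001
```

Emit:
step_arm:
  plan:
    - {"dx": 0, "dy": 0, "dz": 0.05, "rx": 0, "ry": 0, "rz": 0, "gripper": -1}
    - {"dx": 0, "dy": 0, "dz": 0.1, "rx": 0, "ry": 0, "rz": 0, "gripper": -1}
    - {"dx": 0, "dy": 0, "dz": 0.1, "rx": 0, "ry": 0, "rz": 0, "gripper": -1}

```text
t: 24.9
eef_pos: [0.5567, -0.2212, 0.1686]
tool_rot: [-0.587, 0.81, -0.008, 0.005]
wrist_force: [4.6, -1.2, 14.9]
grip_width: 0.0001
```

Emit:
step_arm:
  plan:
    - {"dx": 0, "dy": 0, "dz": 0.05, "rx": 0, "ry": 0, "rz": 0, "gripper": -1}
    - {"dx": 0, "dy": 0, "dz": 0.1, "rx": 0, "ry": 0, "rz": 0, "gripper": -1}
    - {"dx": 0, "dy": 0, "dz": 0.1, "rx": 0, "ry": 0, "rz": 0, "gripper": -1}
    - {"dx": 0, "dy": 0, "dz": 0.1, "rx": 0, "ry": 0, "rz": 0, "gripper": -1}

```text
t: 25.3
eef_pos: [0.5567, -0.2213, 0.1684]
tool_rot: [-0.586, 0.81, -0.008, 0.006]
wrist_force: [2.8, -0.5, 18.6]
grip_width: -0.0001
```

The lever is firm on its stop: 18.6 N with no further travel. I'll come clear straight up and check.

Emit:
step_arm:
  plan:
    - {"dx": 0, "dy": 0, "dz": -0.3, "rx": 0, "ry": 0, "rz": 0, "gripper": -1}
    - {"dx": 0, "dy": 0, "dz": -1, "rx": 0, "ry": 0, "rz": 0, "gripper": -1}
    - {"dx": 0, "dy": 0, "dz": -3, "rx": 0, "ry": 0, "rz": 0, "gripper": -1}
    - {"dx": 0, "dy": 0, "dz": -6, "rx": 0, "ry": 0, "rz": 0, "gripper": -1}
    - {"dx": 0, "dy": 1, "dz": -9, "rx": 0, "ry": 0, "rz": 0, "gripper": -1}
    - {"dx": 0, "dy": 3, "dz": -10, "rx": 0, "ry": 0, "rz": 0, "gripper": -1}
    - {"dx": 0, "dy": 5, "dz": -10, "rx": 0, "ry": 0, "rz": 0, "gripper": -1}
    - {"dx": 0, "dy": 5, "dz": -10, "rx": 0, "ry": 0, "rz": 0, "gripper": -1}
    - {"dx": 0, "dy": 5, "dz": -10, "rx": 0, "ry": 0, "rz": 0, "gripper": -1}
    - {"dx": 0, "dy": 5, "dz": -10, "rx": 0, "ry": 0, "rz": 0, "gripper": -1}
    - {"dx": 0, "dy": 5, "dz": -10, "rx": 0, "ry": 0, "rz": 0, "gripper": -1}

```text
t: 26.4
eef_pos: [0.5028, -0.2035, 0.2615]
tool_rot: [-0.587, 0.81, 0.0, -0.0]
wrist_force: [-0.4, 0.0, -0.4]
grip_width: -0.0001
```

```bash
python3 - <<'E'
from h import *
w=wsnap('w13');s=snap('side','s13')
c,sn=np.cos(np.radians(-18.15)),np.sin(np.radians(-18.15))
A=lambda q:(.4943+c*q[0]-sn*q[1],-.2003+sn*q[0]+c*q[1],.1365+q[2])
for q in [(0,0,.018),(.172,0,.008),(.1,0,.056),(.067,0,.051),(.085,0,.022),(.051,0,.022),(.137,0,.014)]:print(q,wproj('w13',A(q)).round(1),proj('side',A(q)).round(1))
a=cv2.resize(w[:,:,::-1],(480,360));a=w[20:380,180:460,::-1];b=cv2.resize(s[260:360,265:395,::-1],(468,360),interpolation=2)
cv2.imwrite('pics/e13.png',np.hstack([a,b]))
E
```

```text
w13 t 26.4 [ 0.50280465 -0.20347117  0.26149951] [-0.42  0.03 -0.43] w -0.0001467622933696025 qd 0.0024390764012803983
(0, 0, 0.018) [320.8 257.4] [302.5 295.3]
(0.172, 0, 0.008) [320.8   5.4] [377.9 317.5]
(0.1, 0, 0.056) [321.  102.2] [347.3 297.1]
(0.067, 0, 0.051) [321.  162.3] [332.2 294.6]
(0.085, 0, 0.022) [320.9 130.1] [339.6 304. ]
(0.051, 0, 0.022) [320.8 183.6] [324.6 300.1]
(0.137, 0, 0.014) [320.9  51.8] [362.4 312. ]
```

View pics/e13.png

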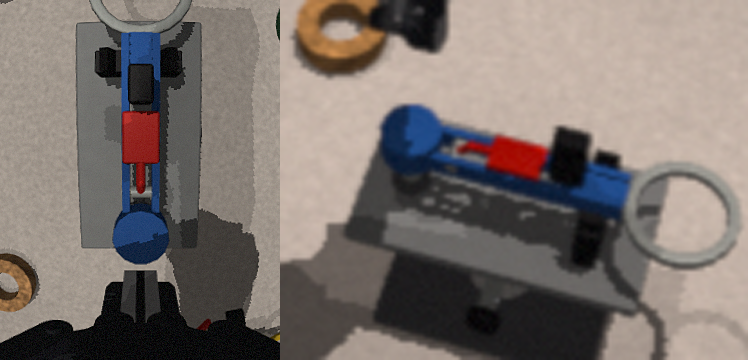

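The lever is fully down: the paddle spans v = 131–183 against a predicted 130–184 when level. The cup is at (321,257) against a predicted (320.8,257.4), and the bar lies in the fork. I'll hand in.

```bash
python3 -c "
from plant import env
print(env.close_job())"
```

```text
the job is handed in; nothing more can be done
None
```

The blue arm is seated on the pedestal's ball with its bar in the fork and the red latch lever fully down. I handed the job in at about 26 s of the 69 s allowed; it reports no verdict.

**Seating:** I took the larger blue arm by its grip and lowered it at 10 mm/s or less, until it stopped at the expected height with about 10 N on the pedestal. While I still held it, the wrist moment first suggested the fork carried most of the load. After I shifted and tilted the arm slightly, the load was shared roughly half and half with the ball, but that split is my estimate from noisy readings.

**Latch:** The lever moved smoothly at about 8 N and then stopped dead. I pressed to 18.6 N with no further travel before lifting clear.

**Last checks:**
- **Socket:** in the final wrist picture it is within 1 pixel of where it should be over the ball.
- **Lever:** the paddle lies where a fully lowered lever should.
- **Robot:** it is about 10 cm above the arm, with no force on the wrist.
- **Bystanders:** nothing in the pictures looked disturbed, but I did not measure their positions at the end.

**Disagreements:**
- **Camera offset:** the wrist camera read about 2–3 mm off from the top camera at long range. I trusted the top camera, because it matched the arm while I held it.
- **Refused moves:** my first two move calls were refused because the rows did not have every field filled in.

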